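Set the knife to its sharpening angle on the worn stone

ROBOT

A 6-joint arm with a two-finger parallel gripper is mounted at the origin on the work surface. World frame = base frame: x ahead of the robot, y to its left, z up, the work surface at z = 0. Lengths are in m, angles in rad, forces in N, time in s.
With the tool pointing down it reaches from about 0.25 to 0.775 m from the base axis. Payload 4 kg.
Tool frame: the origin (TCP) lies between the finger pads; the fingertips stand 14 mm ahead of it and the grasp point (between the pads) lies 5 mm behind it; z points along the fingers, y is the direction in which the jaws open and shut (so a half turn about z gives the same grasp; the last joint's range is limited). The gripper opens to 94 mm and grips with 3 to 60 N. Pads are 16 mm wide; open, the fingers measure 119 mm over their backs; the gripper's body (75 mm by 177 mm) begins 78 mm behind the grasp point.
Start: joints at [1.02, 0.087, 1.371, -0, 1.684, -0.103], TCP at [0.238, 0.496, 0.22] pointing down, gripper open.
Joint ranges: [-3.1, 3.1], [-0.76, 2.03], [0.27, 2.55], [-1.08, 4.22], [0.17, 2.65], [-2.57, 2.57]. Speed limits (rad/s): [2.79, 2.79, 3.14, 3.14, 3.14, 3.14].

INTERFACE

Orientations are given as [roll, pitch, yaw] about the fixed x, y, z axes, in that order (R = Rz(yaw) Ry(pitch) Rx(roll)).
In Python, from bench import robot, cams, spotter gives the robot as it stands.
- The arm moves only by the shell command python3 -m inch 'ROWS'. ROWS is JSON, a list of rows, each an object of numbers: "grip": the opening, from 0 (shut) to 1 (fully open); "dx", "dy", "dz": the shift along the tool's x, y, z in units of 25 mm (1.0 is 25 mm); "rx", "ry", "rz": the turn, a rotation vector about the tool's x, y, z in units of 5 degrees (1.0 is 5 degrees). A call has 1 to 12 rows; each row shifts and turns the pose as measured when the row begins, along the tool's axes as they then stand; what a row does not reach is not made up. A row lasts 1/8 s, in which the tool goes at most 62.5 mm and 10.7 degrees, less where a joint would pass 70% of its speed; a pose out of reach is approached as far as the arm can. A call is refused whole if a number of a shift passes 1 or a number of a turn 1, either way. A call with a gripper value outside its range is refused whole. The fingers move at their own pace and stop on an object; the grip force is fixed at half the most. Time passes only in rows, so rows that do not move let the fingers close. It gives the time, the measured TCP pose, the force and the opening at its end, in the units of the state.
- robot.get_obs(): the state, without advancing time (a new reading comes with each control period).
- cams.snapshot(name): name is "scene" or "top" or "wrist"; returns a dict with "frame" (420x560x3 uint8, red, green, blue), "intrinsics" (3x3 intrinsics, pixels), "k1" (the pictures are not rectified: a ray, as slopes to the right and down, at radius r is drawn at 1 + k1 r^2 times it, then the intrinsics apply), "eye" and "orientation" of the camera in the world. Camera axes: x right, y up, looking along -z (the intrinsics and any distortion apply to the point x, -y, -z); pixel columns grow to the right and rows downward; lengths in m; the calibration is good to about 2 mm. A picture is of the moment at which its call begins. There is no depth.
- robot.close_job(): hands the job in, once; it reports no verdict.
Trained networks look in a picture, given as the dict that the camera call returned (one of the last four; its "shot" number tells which), for a name from the list of things; names that differ only in an ending like _2 or _b are one class to them, and where a whole thing is asked for, a point or a joint stands for the part that bears it (a point fixed in the world has none). Each returns a list of dicts, best first, with "score" (0 to 1); they miss things now and then, are a little off and sometimes report something else, mostly with a low value. They report only what shows in the picture. A call takes as long as a camera call.
- spotter.regions_of(picture, query): "pixels" (420x560 bool, what is visible of it) and "extent" ([left, top, right, bottom] in pixels, round what is visible of it).
- spotter.place_of(picture, query): "pixel" ([column, row] in pixels: a listed point, or the origin of a listed thing).
The state is a dict: "time": time; "joint_positions": joint angles; "qvel": joint speeds; "joint_torque": joint torques, N m; "tool_pos": TCP position; "ee_rot": TCP orientation; "wrist_force": force on the tool from outside, world axes, zero at the start; "wrist_torque": the same for the moment, N m; "width": finger opening in m.
Only numpy, scipy, OpenCV 4.12 (cv2) and the standard library are available. Lean on these libraries where they do the work, as an engineer would, in place of code of your own. Each camera call takes 0.05 s, during which the arm holds its last target.

TASK

Get the knife ready for its first stroke on the sharpening stone: take it off the board by its handle, gauge side up, and lay the blade flat and square across the stone with the middle of its edge on the middle of the worn hollow; then raise the spine until the gauge's swinging pointer settles on the set marker. Finish still holding the knife there, steady and level along its length, with the edge resting lightly on the stone. Keep gripper and arm off the gauge, never jam the blade hard onto the stone, and leave the other things on the board and counter where they are.

Things in the scene. Friction and masses are not known exactly. Their poses are not given: they have to be found in the camera images.
- handle_grip (a point): Grip point on the axis of the black knife handle. Knife axes: x to the tip, y in the blade plane from edge to spine, z out of the face with the gauge (up at the start: blade flat on the board, handle level and free over its near side, axis 41 mm above the counter). Handle 28 mm wide (y), 20 thick (z), from 80 mm behind to 35 ahead of this point; a bolster 26 x 14 mm follows to 51 ahead.
- edge_mid (a point): Point on the knife's edge to lay on the stone: 160 mm ahead of handle_grip (x), 34 mm to the edge side (y), z = 0; same axes. The blade runs from 50 to 252 mm ahead of handle_grip (tip), 2.5 mm thick, centred on z = 0; edge at y = -34 mm, straight to 180 mm ahead, then curving up to the tip; spine at y = +14 mm.
- dial_mid (a point): Centre of the angle gauge's dial: round aluminium case 90 mm across, 20 thick, white dial facing the knife's tip, with a black line each 10 degrees, longer each 30, the middle long one square to the blade. Its foot, 24 x 44 x 16 mm, is fixed crosswise on the blade. 95 mm ahead of handle_grip, 10 mm to the edge side, 58.5 mm out of the blade (z); same axes.
- pointer (a joint): Swinging pointer (rad): a weighted black needle on the dial centre; gravity keeps its tip straight up; settles in about 1 s. 0: on the middle long line (blade level across). Grows as the knife rolls about its length with the spine rising, and then equals that roll; seen from the tip, the needle moves over the dial towards the spine.
- marker (a joint): Set marker (rad, same zero and sense as the pointer): a dark steel hand with a broad flag at its end, on the same pivot behind the needle, set beforehand and stiff, between 0.21 and 0.48. The pointer is on the marker when both values are equal.
- pointer_tip (a point): Point 36 mm out along the needle from the dial's pivot; its z axis points along the needle.
- marker_tip (a point): Point in the marker's flag (9 mm square), 29.5 mm from the dial's pivot; its z axis points along the marker.
- knife: The chef's knife with the gauge fixed on it, 0.20 to 0.33 kg together, centre of mass about 80 mm ahead of handle_grip. Origin at the middle of the handle, 20 mm behind handle_grip; same axes.
- gauge: The angle gauge (see dial_mid); its origin lies in the blade's mid plane under the dial, axes as the knife's.
- whetstone: Grey sharpening stone 68 x 200 mm in a black holder 236 mm long on rubber feet, fixed. Origin on the counter under its middle; x across the stone (68 mm), pointing away from the robot, y along it, z up. The top is worn hollow along its length: 48 mm above the counter at the ends, 45 mm in the middle, flat across, nearly flat over the middle third. The holder's end jaws stay below the top.
- stone_mid (a point): Middle of the stone's worn top face, 45 mm above the counter; axes as the whetstone's.
- board: Wooden chopping board 220 x 200 x 40 mm, too heavy to shift, origin on the counter under its middle. The knife's blade lies on it; the handle hangs out over its near side, which lies about 65 mm ahead of handle_grip.
- garlic: Garlic bulb, 50 mm across, 52 mm high, at the far left corner of the board; bystander.
- twine: Spool of twine, 48 mm across, 60 mm high, between board and stone; bystander.
- flattener: Grey flattening stone, 85 x 50 x 28 mm; bystander.
- pepper_jar: Dark jar, 52 mm across, 85 mm high; bystander.
- ramekin: White bowl, 80 mm across, 40 mm high; bystander.
- cheese: Small round cheese, 98 mm across, 40 mm high; bystander.

How it is judged:
By the outcome, as a careful person would: the job done as asked, in the order asked, and still so for the second after the job is handed in, while the arm keeps its last pose, push and grip.
It also fails if it takes over 45 s, if anything falls off the work surface, if the arm or the gripper's body presses on something with over 40 N, if the wrist force passes 120 N, or if a joint passes its speed limit or range.

## Working session

There is one attempt and no reset: what is moved stays moved. The work goes in short steps, Python scripts to look and compute and a shell command to move; the robot and the scene stay as the last step left them, time stands still between calls to the robot, and variables do not carry over. Pictures are saved under pics/ and viewed, and the job is handed in when it is done.

```bash
ls; mkdir -p pics
cat > h.py <<'E'
import numpy as np, cv2
from bench import robot, cams, spotter
from scipy.spatial.transform import Rotation as R
def Rm(o): 
    o=np.array(o); return o if o.shape==(3,3) else R.from_euler('xyz',o).as_matrix()
def save(p,n): cv2.imwrite(f'pics/{n}.png',cv2.cvtColor(p['frame'],cv2.COLOR_RGB2BGR))
def dist(p): return np.array([p['k1'],0,0,0,0.])
def ray(p,px):
    K=np.array(p['intrinsics'],float)
    d0=(np.array(px,float)-[K[0,2],K[1,2]])/[K[0,0],K[1,1]]
    u=d0.copy()
    for _ in range(50): u=d0/(1+p['k1']*(u@u))
    d=Rm(p['orientation'])@np.array([u[0],-u[1],-1.]); return np.array(p['eye']),d/np.linalg.norm(d)
def onz(p,px,z):
    e,d=ray(p,px); return e+d*(z-e[2])/d[2]
def proj(p,X):
    K=np.array(p['intrinsics'],float)
    c=Rm(p['orientation']).T@(np.array(X)-p['eye']); u=np.array([c[0],-c[1]])/-c[2]
    u=u*(1+p['k1']*(u@u)); return K[:2,:2]@u+K[:2,2]
E
python3 - <<'E'
from h import *
for n in ['scene','top','wrist']:
    p=cams.snapshot(n); save(p,n+'0')
    print(n,np.round(p['eye'],3),np.round(p['orientation'],3).tolist(),p['k1'],np.round(p['intrinsics'],1).tolist())
    for q in ['handle_grip','edge_mid','dial_mid','whetstone','stone_mid','pointer_tip','marker_tip','board','twine','garlic']:
        r=spotter.place_of(p,q)
        z={'handle_grip':.041,'edge_mid':.041,'stone_mid':.045,'dial_mid':.0995,'whetstone':0}.get(q,0)
        print(q,[(np.round(x['pixel'],1).tolist(),round(x['score'],2),np.round(onz(p,x['pixel'],z),3).tolist()) for x in r[:2]])
print(robot.get_obs())
E
```

```text
pics
scene [ 1.142 -0.45   1.077] [0.64, -0.014, 0.911] 0.01677063377884043 [[448.8, 0.0, 278.8], [0.0, 448.8, 205.8], [0.0, 0.0, 1.0]]
handle_grip [([176.6, 236.2], 0.88, [0.454, -0.251, 0.041])]
edge_mid [([210.0, 280.4], 0.83, [0.623, -0.251, 0.041])]
dial_mid [([198.2, 244.3], 0.91, [0.548, -0.231, 0.1]), ([115.4, 283.0], 0.69, [0.521, -0.445, 0.1])]
whetstone [([347.5, 214.7], 0.74, [0.666, 0.195, 0.0])]
stone_mid [([348.6, 202.9], 0.83, [0.657, 0.199, 0.045]), ([265.3, 265.0], 0.7, [0.674, -0.114, 0.045])]
pointer_tip [([194.9, 241.0], 0.51, [0.472, -0.211, 0.0])]
marker_tip [([383.7, 168.6], 0.29, [0.603, 0.411, 0.0])]
board [([229.6, 276.2], 0.59, [0.623, -0.195, 0.0])]
twine [([271.2, 222.2], 0.6, [0.551, -0.001, 0.0])]
garlic [([263.6, 264.7], 0.65, [0.651, -0.102, 0.0])]
top [0.444 0.015 1.092] [0.103, 0.003, -1.561] -0.03555291112957921 [[387.9, 0.0, 286.1], [0.0, 387.9, 214.0], [0.0, 0.0, 1.0]]
handle_grip []
edge_mid [([382.4, 194.6], 0.97, [0.608, -0.244, 0.041])]
dial_mid [([389.1, 214.6], 0.78, [0.547, -0.246, 0.1])]
whetstone [([220.6, 178.5], 0.89, [0.657, 0.208, 0
[... 601 characters left out ...]
 []
board []
twine []
garlic []
{'time': 1.65, 'joint_positions': array([ 1.01994573e+00,  8.72055042e-02,  1.37072191e+00, -2.67268237e-05,
        1.68360297e+00, -1.03096047e-01]), 'qvel': array([-0.00022857, -0.00163136,  0.0006372 , -0.00028494,  0.00170852,
        0.00035071]), 'joint_torque': array([-6.74053717e-05, -3.40028930e+01, -3.02588654e+01,  7.17478897e-02,
        2.36829399e-02,  7.31239282e-06]), 'tool_pos': array([0.23813255, 0.49578316, 0.21949174]), 'ee_rot': array([3.14153345e+00, 3.28236037e-05, 2.69383510e+00]), 'wrist_force': array([-0.77902654,  0.46623661, -0.47912231]), 'wrist_torque': array([-0.0360752 , -0.03132753, -0.00455892]), 'width': 0.09405188300842911}
```

View pics/scene0.png

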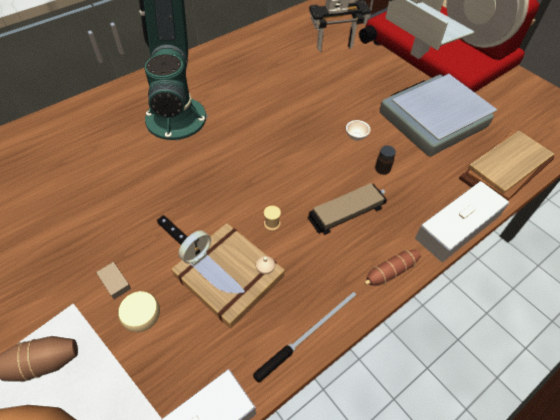

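View pics/top0.png

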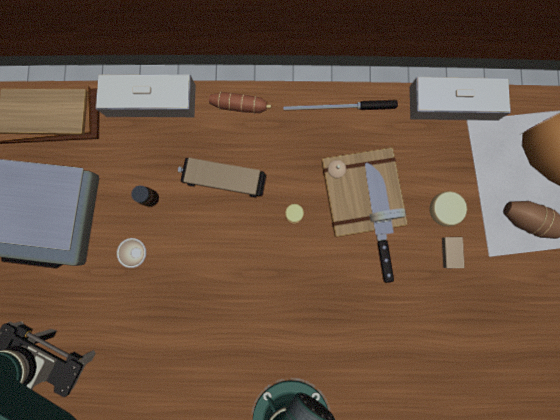

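Run:
```python
import cv2
a=cv2.imread('pics/top0.png')
cv2.imwrite('pics/c1.png',cv2.resize(a[145:295,310:420],None,fx=4,fy=4,interpolation=cv2.INTER_CUBIC))
cv2.imwrite('pics/c2.png',cv2.resize(a[145:210,165:280],None,fx=6,fy=6,interpolation=cv2.INTER_CUBIC))
b=cv2.imread('pics/scene0.png')
cv2.imwrite('pics/c3.png',cv2.resize(b[205:325,145:290],None,fx=5,fy=5,interpolation=cv2.INTER_CUBIC))
```

```text
(no output)
```

View pics/c1.png

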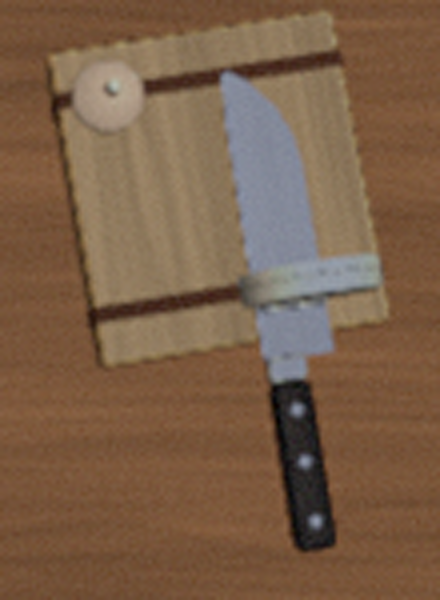

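View pics/c2.png

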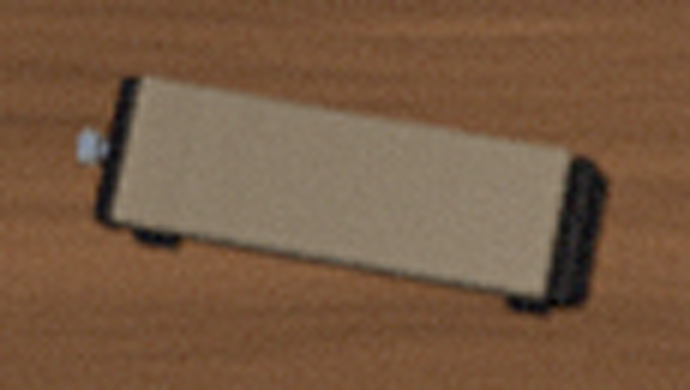

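View pics/c3.png

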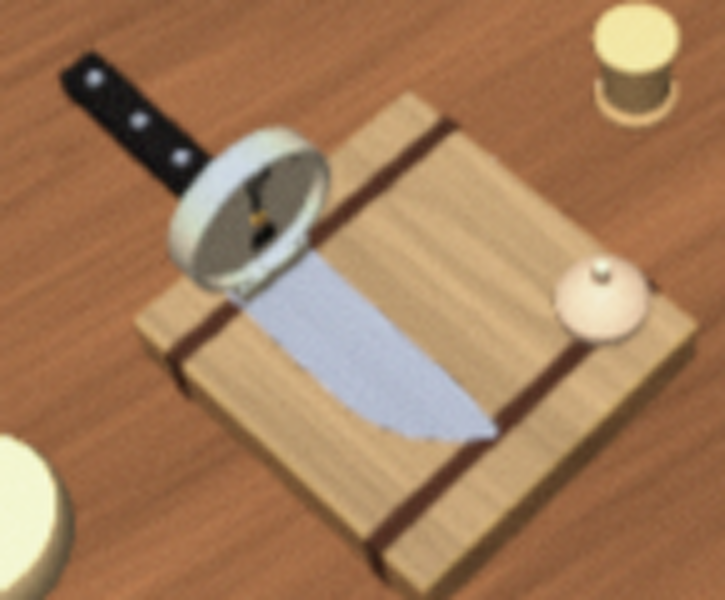

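```bash
cat > fit.py <<'E'
from h import *
from scipy.optimize import least_squares
P={}
for n,o in [('top',None),('scene',None)]:
    pass
E
python3 - <<'E'
from h import *
from scipy.optimize import least_squares
import pickle
t=cams.snapshot('top'); s=cams.snapshot('scene'); pickle.dump((t,s),open('cam.pkl','wb'))
T=lambda x,y,f,ox,oy:np.array([ox+(x+.5)/f-.5,oy+(y+.5)/f-.5])
tt=lambda x,y:T(x,y,4,310,145); ss=lambda x,y:T(x,y,5,145,205); ws=lambda x,y:T(x,y,6,165,145)
obs=[(t,tt(317,547),(-.08,0,0)),(t,tt(290,383),(.035,0,.01)),(t,tt(333,352),(.05,-.034,0)),(t,tt(228,70),(.252,.014,0)),
 (s,ss(499,434),(.252,.014,0)),(s,ss(78,65),(-.08,0,.003))]
def X(p,k): c,n=np.cos(p[2]),np.sin(p[2]); return np.array([p[0]+c*k[0]-n*k[1],p[1]+n*k[0]+c*k[1],.0412+k[2]])
f=lambda p:np.concatenate([proj(c,X(p,k))-u for c,u,k in obs])
r=least_squares(f,[.45,-.25,.15]); print('knife',r.x,np.round(r.fun.reshape(-1,2),1).tolist())
k=r.x; print('edge_mid',X(k,(.16,-.034,0)),'com',X(k,(.08,0,0)))
pts=[ws(142,77),ws(573,150),ws(548,297),ws(112,222)]
C=[onz(t,q,.048) for q in pts]; print(np.round(C,4).tolist(), np.mean(C,0))
for i in range(4): print(np.linalg.norm(C[i]-C[(i+1)%4]))
ax=(C[0]-C[1]+C[3]-C[2]); print('stone yaw',np.arctan2(-ax[0],ax[1]))
bx=(C[0]-C[3]+C[1]-C[2]); print('yaw2',np.arctan2(bx[1],bx[0]))
print([proj(s,c).round(1).tolist() for c in C], robot.get_obs()['time'])
E
python3 - <<'E'
import cv2
b=cv2.imread('pics/scene0.png')
cv2.imwrite('pics/c4.png',cv2.resize(b[175:240,300:395],None,fx=8,fy=8,interpolation=cv2.INTER_CUBIC))
cv2.imwrite('pics/c5.png',cv2.resize(b[222:268,172:216],None,fx=12,fy=12,interpolation=cv2.INTER_CUBIC))
E
```

```text
knife [ 0.45113868 -0.24580745  0.12765623] [[-0.8, 0.5], [0.8, -1.3], [0.7, -0.4], [-0.8, -0.3], [-0.6, -0.4], [-0.3, -0.9]]
edge_mid [ 0.61416529 -0.25916122  0.0412    ] com [ 0.53048772 -0.23562266  0.0412    ]
[[0.706, 0.2906, 0.048], [0.6733, 0.0917, 0.048], [0.6053, 0.1019, 0.048], [0.6383, 0.3018, 0.048]] [0.65575308 0.19649224 0.048     ]
0.2015479714935223
0.06874407626613478
0.20259894665488892
0.06864599954530345
stone yaw -0.16318627374946865
yaw2 -0.15683896830821295
[[383.3, 197.8], [324.3, 224.6], [311.3, 207.1], [369.5, 181.7]] 1.75
```

View pics/c4.png

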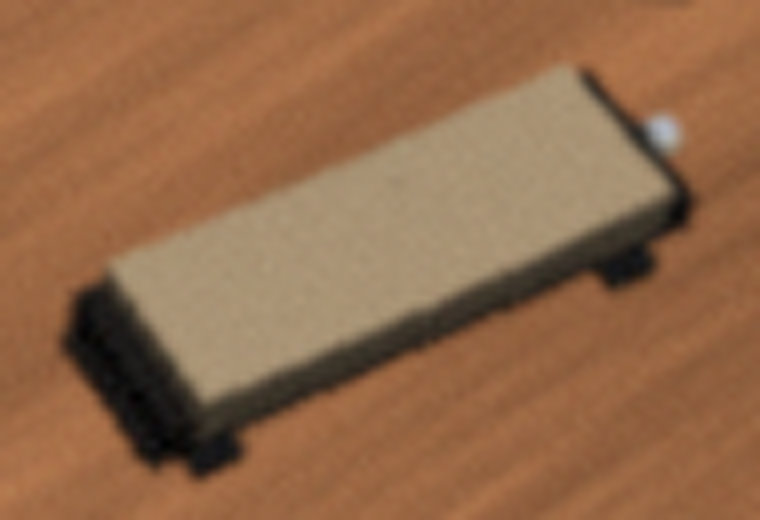

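View pics/c5.png

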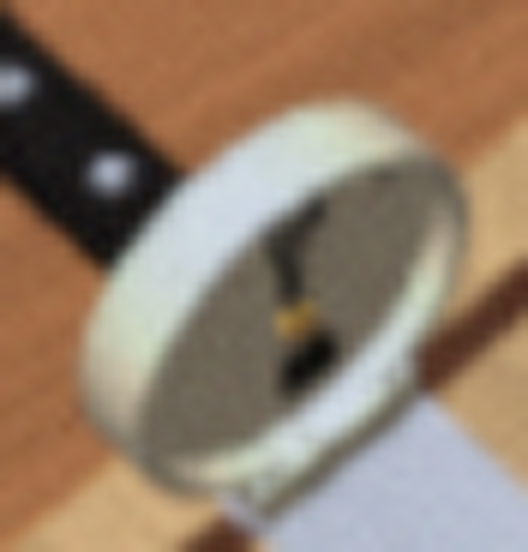

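Run:
```python
from h import *
from scipy.optimize import least_squares
import pickle
t,s=pickle.load(open('cam.pkl','rb'))
T=lambda x,y,f,ox,oy:np.array([ox+(x+.5)/f-.5,oy+(y+.5)/f-.5])
ws=lambda x,y:T(x,y,6,165,145); sc=lambda x,y:T(x,y,8,300,175)
K=[(.034,.1),(.034,-.1),(-.034,-.1),(-.034,.1)]
O=[(t,ws(*a),k) for a,k in zip([(142,77),(573,150),(548,297),(112,222)],K)]
O2=[(s,sc(*a),k) for a,k in zip([(672,190),(205,402),(110,268),(578,65)],K)]
def X(p,k): c,n=np.cos(p[2]),np.sin(p[2]); return np.array([p[0]+c*k[0]-n*k[1],p[1]+n*k[0]+c*k[1],.048])
for o in (O,O2,O+O2):
    f=lambda p:np.concatenate([proj(c,X(p,k))-u for c,u,k in o])
    r=least_squares(f,[.65,.2,-.16]); print(r.x,np.round(r.fun.reshape(-1,2),1).tolist())
```

```text
[ 0.65573382  0.19647671 -0.16232055] [[0.3, 0.2], [-0.2, 0.1], [-0.5, -0.2], [0.4, -0.0]]
[ 0.65991287  0.19787634 -0.17240884] [[0.8, 0.4], [0.3, 0.2], [-0.3, -0.6], [-0.9, -0.0]]
[ 0.65767808  0.1973175  -0.16657875] [[0.1, -0.6], [-0.5, -0.5], [-0.9, -0.8], [0.1, -0.9], [0.1, -0.1], [-0.2, -0.1], [-0.9, -0.8], [-1.8, -0.5]]
```

```bash
cat >> h.py <<'E'
def plan(pos,Rt,n,pose=None):
    o=robot.get_obs(); p=np.array(o['tool_pos']); A=Rm(o['ee_rot'])
    pos=np.array(pos,float)
    tot=R.from_matrix(A.T@Rt).as_rotvec()
    for i in range(n):
        d=A.T@(pos-p)/(n-i); rv=R.from_matrix(A.T@Rt).as_rotvec()/(n-i)
        row=np.round(d/.025,2),np.round(np.degrees(rv)/5,2)
        print(i,row[0],row[1])
        p=p+A@(row[0]*.025); A=A@R.from_rotvec(np.radians(row[1]*5)).as_matrix()
    print('end',p.round(4),R.from_matrix(A).as_euler('xyz').round(4))
def toolR(psi,roll=0,pitch=0):
    # knife frame: x tip, z up ; tool x=-knife x, tool z=-knife z, tool y=+knife y
    K=R.from_euler('z',psi)*R.from_euler('y',pitch)*R.from_euler('x',roll)
    return (K*R.from_matrix(np.diag([-1,1,-1]))).as_matrix()
E
python3 - <<'E'
from h import *
plan([.466,-.2439,.16],toolR(.1277),24)
E
```

```text
0 [-0.88 -0.95  0.1 ] [ 0.    0.   -0.27]
1 [-0.85 -0.97  0.1 ] [ 0.    0.   -0.27]
2 [-0.83 -0.99  0.1 ] [ 0.    0.   -0.28]
3 [-0.81 -1.01  0.1 ] [ 0.    0.   -0.27]
4 [-0.78 -1.03  0.1 ] [ 0.    0.   -0.28]
5 [-0.76 -1.04  0.1 ] [ 0.    0.   -0.27]
6 [-0.73 -1.06  0.1 ] [ 0.    0.   -0.28]
7 [-0.71 -1.08  0.1 ] [ 0.    0.   -0.27]
8 [-0.68 -1.1   0.1 ] [ 0.    0.   -0.28]
9 [-0.65 -1.11  0.1 ] [ 0.    0.   -0.27]
10 [-0.63 -1.13  0.1 ] [ 0.    0.   -0.28]
11 [-0.6  -1.14  0.1 ] [ 0.    0.   -0.27]
12 [-0.57 -1.16  0.1 ] [ 0.    0.   -0.28]
13 [-0.54 -1.17  0.1 ] [ 0.    0.   -0.27]
14 [-0.52 -1.18  0.1 ] [ 0.    0.   -0.28]
15 [-0.49 -1.19  0.1 ] [ 0.    0.   -0.27]
16 [-0.46 -1.2   0.1 ] [ 0.    0.   -0.28]
17 [-0.43 -1.22  0.1 ] [ 0.    0.   -0.27]
18 [-0.4  -1.23  0.1 ] [ 0.    0.   -0.28]
19 [-0.37 -1.23  0.1 ] [ 0.    0.   -0.27]
20 [-0.34 -1.24  0.09] [ 0.    0.   -0.28]
21 [-0.31 -1.25  0.1 ] [ 0.    0.   -0.27]
22 [-0.28 -1.26  0.09] [ 0.    0.   -0.28]
23 [-0.25 -1.26  0.1 ] [ 0.    0.   -0.27]
end [ 0.4661 -0.2438  0.16  ] [ 3.1415e+00  1.0000e-04 -3.0143e+00]
```

```bash
python3 -m inch '[{"grip":1,"dx":-0.85,"dy":-0.95,"dz":0.1,"rz":-0.3},{"grip":1,"dx":-0.85,"dy":-0.97,"dz":0.1,"rz":-0.3},{"grip":1,"dx":-0.8,"dy":-1,"dz":0.1,"rz":-0.3},{"grip":1,"dx":-0.8,"dy":-1,"dz":0.1,"rz":-0.3},{"grip":1,"dx":-0.75,"dy":-1,"dz":0.1,"rz":-0.3},{"grip":1,"dx":-0.75,"dy":-1,"dz":0.1,"rz":-0.3},{"grip":1,"dx":-0.7,"dy":-1,"dz":0.1,"rz":-0.3},{"grip":1,"dx":-0.7,"dy":-1,"dz":0.1,"rz":-0.3},{"grip":1,"dx":-0.65,"dy":-1,"dz":0.1,"rz":-0.3},{"grip":1,"dx":-0.6,"dy":-1,"dz":0.1,"rz":-0.3},{"grip":1,"dx":-0.6,"dy":-1,"dz":0.1,"rz":-0.3},{"grip":1,"dx":-0.5,"dy":-1,"dz":0.1,"rz":-0.3}]'
python3 - <<'E'
from h import *
plan([.466,-.2439,.16],toolR(.1277),18)
E
```

```text
0 [-1.17 -1.26  0.13] [ 0.    0.   -0.37]
1 [-1.13 -1.3   0.13] [ 0.    0.   -0.37]
2 [-1.08 -1.34  0.13] [ 0.    0.   -0.37]
3 [-1.04 -1.37  0.13] [ 0.    0.   -0.37]
4 [-1.   -1.4   0.13] [ 0.    0.   -0.37]
5 [-0.95 -1.43  0.13] [ 0.    0.   -0.36]
6 [-0.9  -1.46  0.13] [ 0.    0.   -0.37]
7 [-0.86 -1.49  0.13] [ 0.    0.   -0.36]
8 [-0.81 -1.52  0.13] [ 0.    0.   -0.37]
9 [-0.76 -1.54  0.13] [ 0.    0.   -0.36]
10 [-0.71 -1.57  0.13] [ 0.    0.   -0.37]
11 [-0.66 -1.59  0.14] [ 0.    0.   -0.36]
12 [-0.61 -1.61  0.13] [ 0.    0.   -0.37]
13 [-0.56 -1.63  0.14] [ 0.    0.   -0.36]
14 [-0.51 -1.64  0.13] [ 0.    0.   -0.37]
15 [-0.45 -1.66  0.14] [ 0.    0.   -0.36]
16 [-0.4  -1.67  0.13] [ 0.    0.   -0.37]
17 [-0.34 -1.69  0.14] [ 0.    0.   -0.36]
end [ 0.4659 -0.244   0.16  ] [ 3.1415e+00  1.0000e-04 -3.0143e+00]invalid input at $[0]: expected keys grip, dx, dy, dz, rx, ry, rz
```

All keys are needed in each row.

```bash
python3 -m inch '[{"grip":1,"dx":-0.85,"dy":-0.95,"dz":0.1,"rx":0,"ry":0,"rz":-0.3},{"grip":1,"dx":-0.85,"dy":-0.97,"dz":0.1,"rx":0,"ry":0,"rz":-0.3},{"grip":1,"dx":-0.8,"dy":-1,"dz":0.1,"rx":0,"ry":0,"rz":-0.3},{"grip":1,"dx":-0.8,"dy":-1,"dz":0.1,"rx":0,"ry":0,"rz":-0.3},{"grip":1,"dx":-0.75,"dy":-1,"dz":0.1,"rx":0,"ry":0,"rz":-0.3},{"grip":1,"dx":-0.75,"dy":-1,"dz":0.1,"rx":0,"ry":0,"rz":-0.3},{"grip":1,"dx":-0.7,"dy":-1,"dz":0.1,"rx":0,"ry":0,"rz":-0.3},{"grip":1,"dx":-0.7,"dy":-1,"dz":0.1,"rx":0,"ry":0,"rz":-0.3},{"grip":1,"dx":-0.65,"dy":-1,"dz":0.1,"rx":0,"ry":0,"rz":-0.3},{"grip":1,"dx":-0.6,"dy":-1,"dz":0.1,"rx":0,"ry":0,"rz":-0.3},{"grip":1,"dx":-0.6,"dy":-1,"dz":0.1,"rx":0,"ry":0,"rz":-0.3},{"grip":1,"dx":-0.5,"dy":-1,"dz":0.1,"rx":0,"ry":0,"rz":-0.3}]'
python3 - <<'E'
from h import *
plan([.466,-.2439,.16],toolR(.1277),18)
E
```

```text
time: 3.25
tool_pos: [0.357, 0.1378, 0.1897]
ee_rot: [3.139, 0.005, 3.023]
wrist_force: [0.2, -0.5, 0.6]
width: 0.0938
0 [-0.34 -0.81  0.07] [ 0.    0.   -0.16]
1 [-0.33 -0.82  0.07] [ 0.    0.   -0.16]
2 [-0.32 -0.82  0.06] [ 0.    0.   -0.16]
3 [-0.31 -0.83  0.07] [ 0.    0.   -0.16]
4 [-0.29 -0.83  0.06] [ 0.    0.   -0.16]
5 [-0.28 -0.84  0.07] [ 0.    0.   -0.16]
6 [-0.27 -0.84  0.06] [ 0.    0.01 -0.15]
7 [-0.26 -0.84  0.06] [ 0.    0.   -0.16]
8 [-0.25 -0.85  0.07] [ 0.    0.01 -0.15]
9 [-0.24 -0.85  0.06] [ 0.    0.   -0.16]
10 [-0.22 -0.85  0.07] [ 0.    0.01 -0.15]
11 [-0.21 -0.86  0.06] [ 0.    0.   -0.16]
12 [-0.2  -0.86  0.07] [ 0.    0.01 -0.15]
13 [-0.19 -0.86  0.06] [ 0.    0.   -0.16]
14 [-0.18 -0.86  0.06] [ 0.01  0.01 -0.15]
15 [-0.17 -0.87  0.07] [ 0.    0.   -0.16]
16 [-0.16 -0.87  0.07] [ 0.01  0.01 -0.15]
17 [-0.15 -0.87  0.06] [ 0.    0.   -0.16]
end [ 0.4661 -0.244   0.1601] [ 3.1413e+00  3.0000e-04 -3.0138e+00]
```

```bash
python3 -m inch '[{"grip":1,"dx":-0.4,"dy":-0.95,"dz":0.07,"rx":0,"ry":0,"rz":-0.2},{"grip":1,"dx":-0.38,"dy":-1,"dz":0.07,"rx":0,"ry":0,"rz":-0.2},{"grip":1,"dx":-0.36,"dy":-1,"dz":0.07,"rx":0,"ry":0,"rz":-0.2},{"grip":1,"dx":-0.34,"dy":-1,"dz":0.07,"rx":0,"ry":0,"rz":-0.2},{"grip":1,"dx":-0.32,"dy":-1,"dz":0.07,"rx":0,"ry":0,"rz":-0.2},{"grip":1,"dx":-0.3,"dy":-1,"dz":0.07,"rx":0,"ry":0,"rz":-0.2},{"grip":1,"dx":-0.28,"dy":-1,"dz":0.07,"rx":0,"ry":0,"rz":-0.2},{"grip":1,"dx":-0.26,"dy":-1,"dz":0.07,"rx":0,"ry":0,"rz":-0.2},{"grip":1,"dx":-0.24,"dy":-1,"dz":0.07,"rx":0,"ry":0,"rz":-0.2},{"grip":1,"dx":-0.22,"dy":-1,"dz":0.07,"rx":0,"ry":0,"rz":-0.2},{"grip":1,"dx":-0.2,"dy":-1,"dz":0.07,"rx":0,"ry":0,"rz":-0.2},{"grip":1,"dx":-0.18,"dy":-1,"dz":0.07,"rx":0,"ry":0,"rz":-0.2}]'
python3 - <<'E'
from h import *
plan([.466,-.2439,.13],toolR(.1277),5)
E
```

```text
time: 4.75
tool_pos: [0.4404, -0.1741, 0.17]
ee_rot: [3.141, 0.012, -3.045]
wrist_force: [-0.4, -0.2, -0.2]
width: 0.0941
0 [-0.15 -0.58  0.32] [ 0.    0.03 -0.07]
1 [-0.14 -0.58  0.32] [ 0.    0.03 -0.07]
2 [-0.14 -0.58  0.32] [ 0.    0.03 -0.07]
3 [-0.14 -0.57  0.32] [ 0.    0.02 -0.07]
4 [-0.13 -0.58  0.32] [ 0.01  0.03 -0.07]
end [ 0.466  -0.244   0.1301] [-3.1414e+00 -3.0000e-04 -3.0142e+00]
```

```bash
python3 -m inch '[{"grip":1,"dx":-0.15,"dy":-0.8,"dz":0.4,"rx":0,"ry":0.03,"rz":-0.1},{"grip":1,"dx":-0.14,"dy":-0.7,"dz":0.4,"rx":0,"ry":0.03,"rz":-0.1},{"grip":1,"dx":-0.14,"dy":-0.6,"dz":0.4,"rx":0,"ry":0.03,"rz":-0.1},{"grip":1,"dx":-0.14,"dy":-0.5,"dz":0.4,"rx":0,"ry":0.03,"rz":-0.1},{"grip":1,"dx":-0.13,"dy":-0.3,"dz":0.2,"rx":0,"ry":0.03,"rz":0},{"grip":1,"dx":0,"dy":0,"dz":0,"rx":0,"ry":0,"rz":0}]'
python3 - <<'E'
from h import *
p=cams.snapshot('wrist'); save(p,'w1'); print(robot.get_obs()['qvel'].round(3),robot.get_obs()['joint_positions'].round(3))
for q in ['handle_grip','knife']:
    print([(np.round(x['pixel'],1).tolist(),x['score'],onz(p,x['pixel'],.041).round(4)) for x in spotter.place_of(p,q)[:2]])
plan([.466,-.2439,.036],toolR(.1277),6)
k=[.4511,-.2458,.1277]
for kk in [(-.08,.014),(-.08,-.014),(.035,.014),(.035,-.014)]:
    c,n=np.cos(k[2]),np.sin(k[2]); print(proj(p,[k[0]+c*kk[0]-n*kk[1],k[1]+n*kk[0]+c*kk[1],.051]).round(1))
E
```

```text
time: 5.5
tool_pos: [0.4677, -0.2482, 0.1224]
ee_rot: [3.14, -0.002, -3.009]
wrist_force: [0.0, 0.3, 1.1]
width: 0.0937
[ 0.007 -0.016  0.002  0.     0.004  0.001] [-0.595  0.083  1.569 -0.     1.492 -2.298]
[([285.7, 204.2], 0.67, array([ 0.4488, -0.2431,  0.041 ])), ([269.1, 349.8], 0.64, array([ 0.5934, -0.2389,  0.041 ]))]
[([279.8, 182.1], 0.63, array([ 0.4312, -0.2503,  0.041 ])), ([273.0, 348.7], 0.51, array([ 0.5916, -0.2353,  0.041 ]))]
0 [0.01 0.03 0.58] [ 0.   -0.    0.01]
1 [0.01 0.03 0.58] [ 0.   -0.    0.01]
2 [0.01 0.03 0.58] [ 0.   -0.    0.01]
3 [0.01 0.02 0.59] [ 0.   -0.    0.01]
4 [0.   0.03 0.58] [ 0.   -0.    0.01]
5 [0.01 0.02 0.59] [ 0.01 -0.01  0.01]
end [ 0.4659 -0.244   0.0359] [-3.1413e+00  2.0000e-04 -3.0141e+00]
[302.4 103.5]
[263.8 103.3]
[298.9 250.7]
[264.9 250.6]
```

View pics/w1.png

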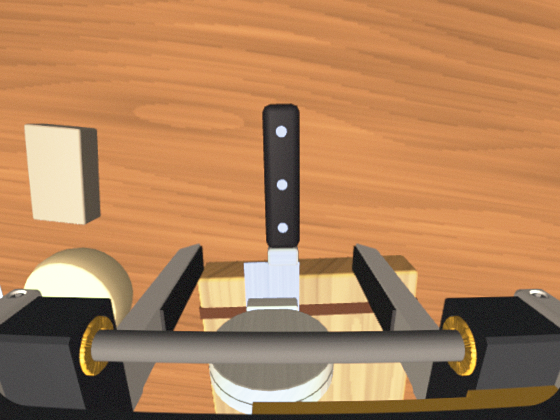

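```bash
python3 -m inch '[{"grip":1,"dx":0.03,"dy":0.08,"dz":0.6,"rx":0,"ry":0,"rz":-0.05},{"grip":1,"dx":0.02,"dy":0.06,"dz":0.6,"rx":0,"ry":0,"rz":-0.05},{"grip":1,"dx":0.01,"dy":0.04,"dz":0.6,"rx":0,"ry":0,"rz":-0.05},{"grip":1,"dx":0,"dy":0.03,"dz":0.6,"rx":0,"ry":0,"rz":0},{"grip":1,"dx":0,"dy":0.03,"dz":0.6,"rx":0,"ry":0,"rz":0}]'
python3 - <<'E'
from h import *
plan([.466,-.243,.036],toolR(.145),2)
E
```

```text
time: 6.28
tool_pos: [0.4653, -0.2408, 0.0445]
ee_rot: [-3.141, 0.001, -2.994]
wrist_force: [0.3, 0.7, 0.1]
width: 0.0942
0 [-0.01 -0.04  0.17] [-0.    0.01  0.02]
1 [-0.   -0.05  0.17] [-0.01  0.    0.01]
end [ 0.4659 -0.243   0.036 ] [ 3.1413  0.     -2.9962]
```

```bash
python3 -m inch '[{"grip":1,"dx":0,"dy":-0.08,"dz":0.2,"rx":0,"ry":0,"rz":0},{"grip":1,"dx":0,"dy":-0.04,"dz":0.1,"rx":0,"ry":0,"rz":0},{"grip":1,"dx":0,"dy":0,"dz":0,"rx":0,"ry":0,"rz":0}]'
python3 - <<'E'
from h import *
plan([.466,-.243,.036],toolR(.145),1)
p=cams.snapshot('wrist'); save(p,'w2')
E
```

```text
time: 6.65
tool_pos: [0.4651, -0.2436, 0.0348]
ee_rot: [3.14, -0.001, -2.994]
wrist_force: [-0.4, -0.1, -0.2]
width: 0.0938
0 [-0.04  0.02 -0.05] [ 0.01 -0.01  0.03]
end [ 0.466 -0.243  0.036] [ 3.1412e+00 -4.0000e-04 -2.9963e+00]
```

View pics/w2.png

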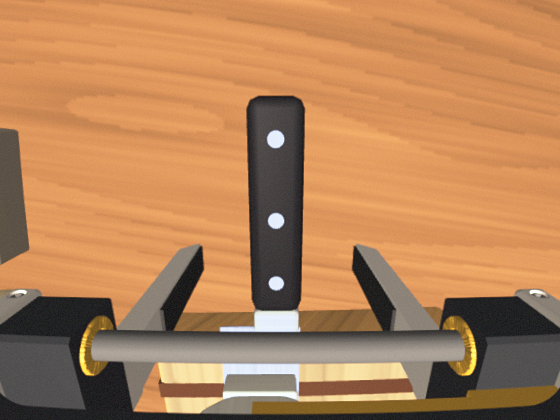

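```bash
python3 -m inch '[{"grip":0,"dx":0,"dy":0,"dz":0,"rx":0,"ry":0,"rz":0},{"grip":0,"dx":0,"dy":0,"dz":0,"rx":0,"ry":0,"rz":0},{"grip":0,"dx":0,"dy":0,"dz":0,"rx":0,"ry":0,"rz":0},{"grip":0,"dx":0,"dy":0,"dz":0,"rx":0,"ry":0,"rz":0},{"grip":0,"dx":0,"dy":0,"dz":0,"rx":0,"ry":0,"rz":0}]'
```

```text
time: 7.32
tool_pos: [0.4662, -0.2444, 0.0367]
ee_rot: [-3.14, 0.002, -2.994]
wrist_force: [0.1, 0.5, -0.1]
width: 0.0476
```

```bash
python3 -m inch '[{"grip":0,"dx":0,"dy":0,"dz":0,"rx":0,"ry":0,"rz":0},{"grip":0,"dx":0,"dy":0,"dz":0,"rx":0,"ry":0,"rz":0},{"grip":0,"dx":0,"dy":0,"dz":0,"rx":0,"ry":0,"rz":0},{"grip":0,"dx":0,"dy":0,"dz":0,"rx":0,"ry":0,"rz":0},{"grip":0,"dx":0,"dy":0,"dz":0,"rx":0,"ry":0,"rz":0}]'
```

```text
time: 7.95
tool_pos: [0.4662, -0.2443, 0.0367]
ee_rot: [-3.14, 0.002, -2.994]
wrist_force: [-0.1, -0.3, 0.5]
width: 0.0278
```

```bash
python3 -m inch '[{"grip":0,"dx":0,"dy":0,"dz":0,"rx":0,"ry":0,"rz":0},{"grip":0,"dx":0,"dy":0,"dz":-0.3,"rx":0,"ry":0,"rz":0},{"grip":0,"dx":0,"dy":0,"dz":-0.4,"rx":0,"ry":0,"rz":0},{"grip":0,"dx":0,"dy":0,"dz":-0.5,"rx":0,"ry":0,"rz":0},{"grip":0,"dx":0,"dy":0,"dz":-0.6,"rx":0,"ry":0,"rz":0},{"grip":0,"dx":0,"dy":0,"dz":-0.6,"rx":0,"ry":0,"rz":0},{"grip":0,"dx":0,"dy":0,"dz":-0.6,"rx":0,"ry":0,"rz":0},{"grip":0,"dx":0,"dy":0,"dz":-0.5,"rx":0,"ry":0,"rz":0},{"grip":0,"dx":0,"dy":0,"dz":-0.4,"rx":0,"ry":0,"rz":0},{"grip":0,"dx":0,"dy":0,"dz":0,"rx":0,"ry":0,"rz":0}]'
python3 - <<'E'
from h import *
for n in ['scene','wrist']:
    p=cams.snapshot(n); save(p,n+'3')
    if n=='scene': cv2.imwrite('pics/c6.png',cv2.resize(cv2.cvtColor(p['frame'],cv2.COLOR_RGB2BGR)[140:300,140:320],None,fx=4,fy=4,interpolation=cv2.INTER_CUBIC))
print(robot.get_obs())
E
```

```text
time: 9.2
tool_pos: [0.4656, -0.2441, 0.1413]
ee_rot: [-3.14, 0.001, -2.993]
wrist_force: [0.1, 0.6, -2.3]
width: 0.0276
{'time': 9.3, 'joint_positions': array([-5.90522266e-01,  6.19925336e-02,  1.55602507e+00, -4.44652159e-04,
        1.52474062e+00, -2.30934009e+00]), 'qvel': array([ 0.00221919,  0.00866383,  0.01400614,  0.00036551, -0.00161694,
        0.00031301]), 'joint_torque': array([ 6.32980067e-03, -3.39307523e+01, -3.11776328e+01,  2.94356828e-02,
       -8.16891203e-02,  2.07098506e-04]), 'tool_pos': array([ 0.46495912, -0.24370842,  0.1399226 ]), 'ee_rot': array([ 3.14113640e+00, -1.16089848e-03, -2.99355016e+00]), 'wrist_force': array([-0.72296502, -0.36520028, -3.35437958]), 'wrist_torque': array([ 0.04823798,  0.14677125, -0.03752027]), 'width': 0.027939633371438052}
```

View pics/c6.png

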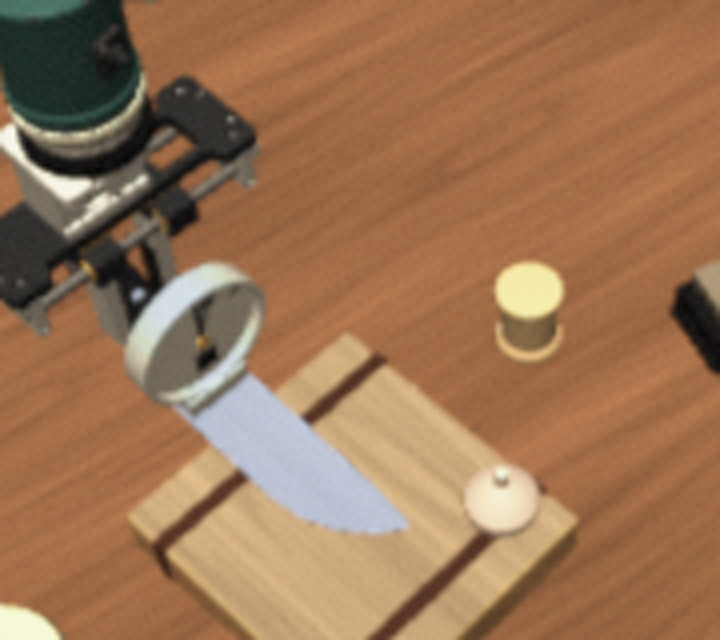

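View pics/wrist3.png

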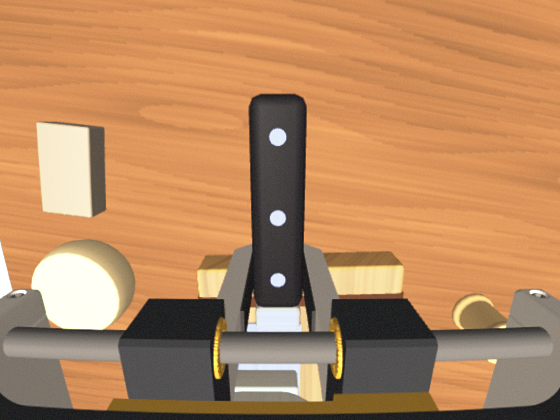

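```bash
cat > kfit.py <<'E'
from h import *
from scipy.optimize import least_squares
# knife-in-tool: q=[g,yaw,pitch,oz]; returns world pt of knife pt k
def kp(o,q,k):
    A=Rm(o['ee_rot'])@np.diag([-1,1,-1.]) # nominal knife axes
    grasp=np.array(o['tool_pos'])-Rm(o['ee_rot'])[:,2]*.005
    B=A@R.from_euler('zyx',[q[1],q[2],q[4] if len(q)>4 else 0]).as_matrix()
    return grasp+A@np.array([-q[0],0,q[3]])+B@(np.array(k))
E
python3 - <<'E'
from kfit import *
import pickle
t,s=pickle.load(open('cam.pkl','rb'))
o=robot.get_obs(); w=cams.snapshot('wrist')
pts=[(w,(278,95.5),(-.08,0,.008)),(w,(278,305),(.035,0,.008)),(s,(241.7,271.2),(.252,.014,0)),(w,(249.5,105),(-.076,.014,.01)),(w,(306,105),(-.076,-.014,.01))]
pts=pts[:3]
f=lambda q:np.concatenate([np.concatenate([proj(c,kp(o,q,k))-u for c,u,k in pts]),np.array(q)*0])
r=least_squares(f,[.015,0,0,0]); print(r.x,f(r.x).round(1))
print('pred nominal tip',proj(s,kp(o,[.015,0,0,0],(.252,.014,0))))
for pt in (.02,.05): print(proj(s,kp(o,[.015,0,pt,0],(.252,.014,0))))
print(robot.get_obs()['time'])
E
```

```text
[ 0.01474322 -0.00938903 -0.0081532  -0.00643634] [-0.5 -0.1 -2.3 -0.   0.6 -0.1  0.  -0.  -0.  -0. ]
pred nominal tip [242.86406486 269.48674803]
[242.95646461 270.50918995]
[243.03838701 271.97765197]
9.35
```

Run:
```python
from h import *
plan([.56,-.2,.42],toolR(-.2,0,-.5),12)
```

```text
0 [-0.33  0.1  -0.94] [ 0.08 -0.47  0.33]
1 [-0.37  0.1  -0.92] [ 0.08 -0.47  0.32]
2 [-0.4   0.11 -0.91] [ 0.08 -0.48  0.33]
3 [-0.44  0.11 -0.89] [ 0.08 -0.48  0.32]
4 [-0.47  0.12 -0.87] [ 0.09 -0.47  0.32]
5 [-0.5   0.12 -0.85] [ 0.08 -0.48  0.33]
6 [-0.54  0.13 -0.83] [ 0.09 -0.47  0.32]
7 [-0.57  0.14 -0.81] [ 0.08 -0.48  0.33]
8 [-0.59  0.16 -0.79] [ 0.09 -0.47  0.32]
9 [-0.62  0.17 -0.76] [ 0.08 -0.48  0.33]
10 [-0.65  0.18 -0.74] [ 0.09 -0.47  0.32]
11 [-0.68  0.19 -0.71] [ 0.08 -0.48  0.33]
end [ 0.5601 -0.1999  0.4201] [3.1411 0.5004 2.9416]
```

```bash
python3 -m inch '[{"grip":0,"dx":-0.33,"dy":0.1,"dz":-0.9,"rx":0.08,"ry":-0.47,"rz":0.32},{"grip":0,"dx":-0.37,"dy":0.1,"dz":-0.9,"rx":0.08,"ry":-0.47,"rz":0.32},{"grip":0,"dx":-0.4,"dy":0.1,"dz":-0.9,"rx":0.08,"ry":-0.47,"rz":0.32},{"grip":0,"dx":-0.44,"dy":0.1,"dz":-0.9,"rx":0.08,"ry":-0.47,"rz":0.32},{"grip":0,"dx":-0.47,"dy":0.1,"dz":-0.87,"rx":0.08,"ry":-0.47,"rz":0.32},{"grip":0,"dx":-0.5,"dy":0.12,"dz":-0.85,"rx":0.08,"ry":-0.47,"rz":0.32},{"grip":0,"dx":-0.54,"dy":0.13,"dz":-0.83,"rx":0.08,"ry":-0.47,"rz":0.32},{"grip":0,"dx":-0.57,"dy":0.14,"dz":-0.81,"rx":0.08,"ry":-0.47,"rz":0.32},{"grip":0,"dx":-0.59,"dy":0.16,"dz":-0.79,"rx":0.08,"ry":-0.47,"rz":0.32},{"grip":0,"dx":-0.62,"dy":0.17,"dz":-0.76,"rx":0.08,"ry":-0.47,"rz":0.32},{"grip":0,"dx":-0.5,"dy":0.15,"dz":-0.5,"rx":0.08,"ry":-0.4,"rz":0.3},{"grip":0,"dx":0,"dy":0,"dz":0,"rx":0,"ry":0,"rz":0}]'
python3 - <<'E'
from h import *
import pickle
p=cams.snapshot('scene'); save(p,'s4'); o=robot.get_obs()
pickle.dump((p,o),open('m.pkl','wb'))
for q in ['dial_mid','pointer_tip','marker_tip']:
    r=spotter.place_of(p,q); print(q,[(np.round(x['pixel'],1).tolist(),round(x['score'],2)) for x in r[:2]])
    if q=='dial_mid': c=np.array(r[0]['pixel']).astype(int)
x,y=c; f=p['frame'][y-35:y+35,x-40:x+40]
cv2.imwrite('pics/c7.png',cv2.resize(cv2.cvtColor(f,cv2.COLOR_RGB2BGR),None,fx=8,fy=8,interpolation=cv2.INTER_CUBIC)); print(c)
print(o['tool_pos'],o['ee_rot'],o['joint_positions'],robot.get_obs()['time'])
E
```

```text
time: 10.85
tool_pos: [0.5515, -0.2013, 0.4132]
ee_rot: [-3.141, 0.484, 2.958]
wrist_force: [-0.7, 0.6, -2.3]
width: 0.0279
dial_mid [([189.1, 135.4], 0.76), ([348.7, 203.3], 0.32)]
pointer_tip [([185.6, 117.5], 0.66)]
marker_tip [([189.7, 122.0], 0.56)]
[189 135]
[ 0.55133013 -0.20142963  0.41203684] [-3.14099122  0.48239131  2.9580685 ] [-0.54050439 -0.14980284  1.29690724  0.16234021  1.53859339 -1.89514699] 11.05
```

View pics/c7.png

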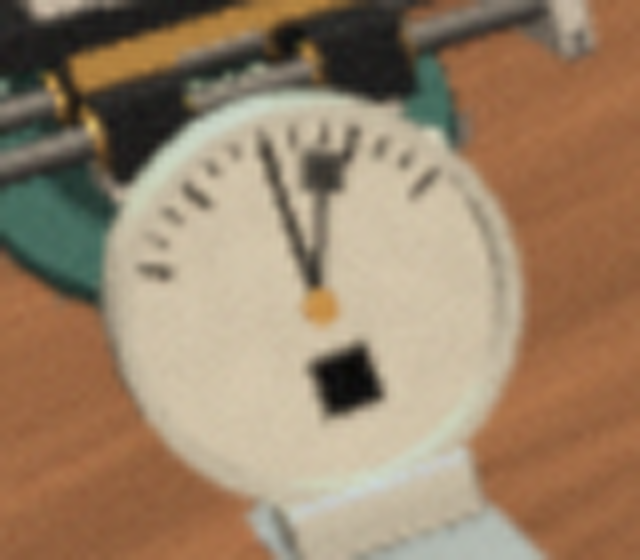

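View pics/s4.png

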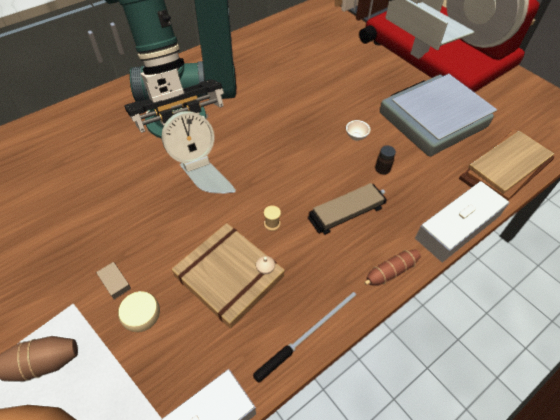

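Run:
```python
import cv2,numpy as np
a=cv2.imread('pics/c7.png'); cv2.imwrite('pics/c8.png',cv2.resize(a[80:330,110:470],None,fx=2.2,fy=2.2,interpolation=cv2.INTER_CUBIC))
```

```text
(no output)
```

View pics/c8.png

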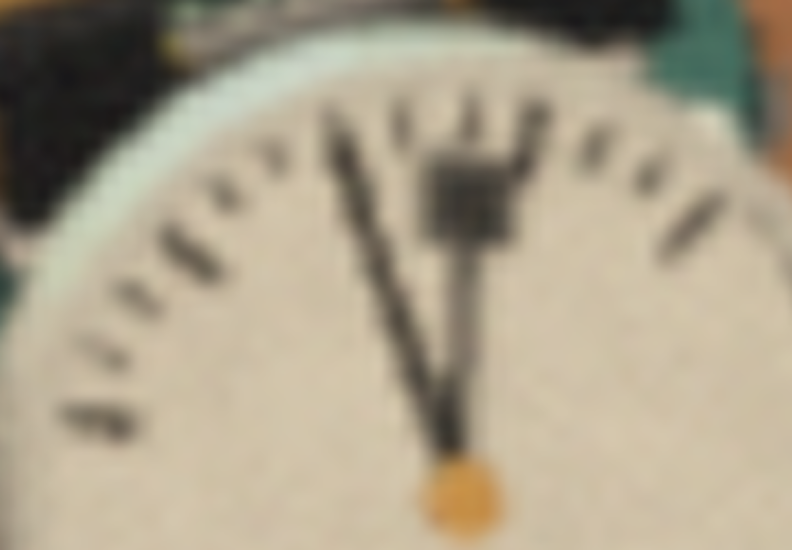

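Run:
```python
import numpy as np
from scipy.optimize import least_squares
L={-60:(100,423),-30:(195,252),30:(525,140),60:(690,230)}
S={-50:(105,345),-40:(138,295),-20:(225,195),-10:(275,155),10:(402,125),20:(468,118),40:(592,145),50:(650,175)}
def f(p,usec=True):
    A=p[:4].reshape(2,2); c=p[4:6]; e=[]
    for D,r in ((L,1),(S,p[6])):
        for a,u in D.items():
            t=np.radians(a); e+=list(A@[r*np.sin(t),r*np.cos(t)]+c-u)
    e+=list(.5*(c-[463,497])); return np.array(e)
r=least_squares(f,[350,0,0,-350,463,497,1.05]); p=r.x; print(p,r.fun.round(0))
A=p[:4].reshape(2,2)
for c in (p[4:6],np.array([463,497])):
  for n,u in (('flag',(467,200)),('needle',(333,120))):
    v=np.linalg.solve(A,np.array(u)-c); print(n,np.degrees(np.arctan2(*v)),np.hypot(*v))
# needle direction by line
v=np.linalg.solve(A,np.array([332-455,115-440])); print(np.degrees(np.arctan2(*v)))
v=np.linalg.solve(A,np.array([467-460,200-370])); print('marker stem',np.degrees(np.arctan2(*v)))
```

```text
[ 338.32458279 -108.71105646 -109.2091668  -346.82864364  452.05033216
  497.4732129     1.04846186] [ 5. -4. -6. -0.  2.  3.  1. -1.  2.  6. -1. -2. -1. -0.  3.  4. -1. -6.
 -2. -1.  1.  0.  1.  1. -5.  0.]
flag 20.756133035425492 0.8194373930561699
needle -0.10365175490457942 1.088978616244776
flag 18.60280160218427 0.8169526443020925
needle -1.658298707097313 1.0974519499360023
-3.3991758909198646
marker stem 20.225323441311687
```

```bash
python3 -m inch '[{"grip":0,"dx":0,"dy":0,"dz":0,"rx":-0.85,"ry":0,"rz":0},{"grip":0,"dx":0,"dy":0,"dz":0,"rx":-0.85,"ry":0,"rz":0},{"grip":0,"dx":0,"dy":0,"dz":0,"rx":-0.85,"ry":0,"rz":0},{"grip":0,"dx":0,"dy":0,"dz":0,"rx":-0.85,"ry":0,"rz":0},{"grip":0,"dx":0,"dy":0,"dz":0,"rx":-0.7,"ry":0,"rz":0},{"grip":0,"dx":0,"dy":0,"dz":0,"rx":0,"ry":0,"rz":0},{"grip":0,"dx":0,"dy":0,"dz":0,"rx":0,"ry":0,"rz":0},{"grip":0,"dx":0,"dy":0,"dz":0,"rx":0,"ry":0,"rz":0},{"grip":0,"dx":0,"dy":0,"dz":0,"rx":0,"ry":0,"rz":0},{"grip":0,"dx":0,"dy":0,"dz":0,"rx":0,"ry":0,"rz":0},{"grip":0,"dx":0,"dy":0,"dz":0,"rx":0,"ry":0,"rz":0}]'
python3 - <<'E'
from h import *
p=cams.snapshot('scene'); save(p,'s5'); o=robot.get_obs()
p2=cams.snapshot('scene'); 
r=spotter.place_of(p,'dial_mid'); c=np.array(r[0]['pixel']).astype(int); print(r[0])
x,y=c; f=(p['frame'].astype(float)+p2['frame'])[y-30:y+15,x-32:x+32]/2
cv2.imwrite('pics/c9.png',cv2.resize(cv2.cvtColor(f.astype(np.uint8),cv2.COLOR_RGB2BGR),None,fx=12,fy=12,interpolation=cv2.INTER_CUBIC)); print(c)
Kn=Rm(o['ee_rot'])@np.diag([-1,1,-1]); print('yaw pitch roll',R.from_matrix(Kn).as_euler('ZYX'),robot.get_obs()['time'])
E
```

```text
time: 12.42
tool_pos: [0.5501, -0.202, 0.4013]
ee_rot: [2.771, 0.465, 2.955]
wrist_force: [0.6, -0.2, -2.0]
width: 0.028
{'pixel': [177.8, 150.1], 'score': 0.74}
[177 150]
yaw pitch roll [-0.18645564 -0.46528148  0.37096612] 12.575
```

View pics/c9.png

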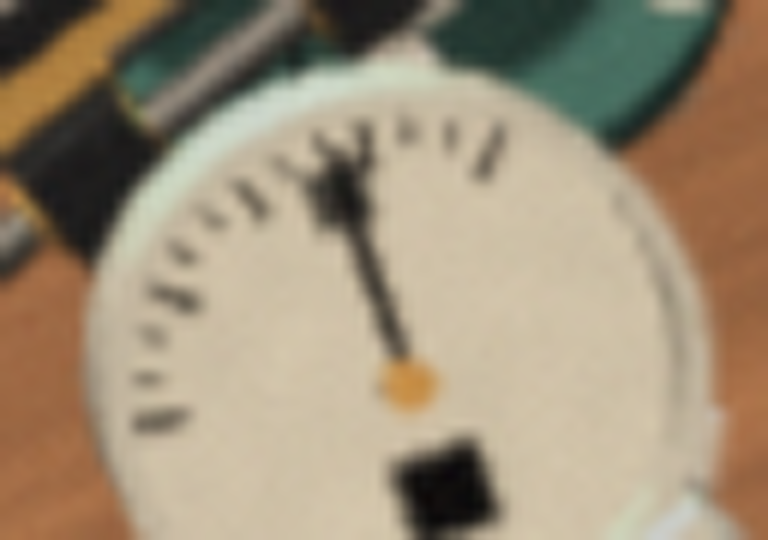

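Run:
```python
import cv2,numpy as np
a=cv2.imread('pics/s5.png')
g=a.mean(2)[138:186-28,168:190]
print(g.round(0).astype(int)[:22])
b=a[134:156,165:192]; b=np.clip(b.astype(float)*1.4,0,255).astype(np.uint8)
cv2.imwrite('pics/c10.png',cv2.resize(b,None,fx=28,fy=26,interpolation=cv2.INTER_NEAREST))
```

```text
[[184 188 182 121  81  72  47  88 159 187 191 190 191 188 189 190 191 189
  193 190 188 187]
 [187 185 188 155 141 118  68  94 166 188 189 190 190 187 188 189 190 189
  190 188 189 189]
 [188 188 189 181 179 167  99  74 157 185 191 190 191 190 189 191 190 187
  189 190 189 188]
 [186 189 189 191 187 185 131  69 123 176 190 189 188 190 187 188 188 188
  188 187 187 187]
 [186 186 187 188 187 184 151  83  95 170 191 188 188 190 190 189 189 189
  191 189 190 190]
 [185 188 189 189 187 188 173  97  74 158 186 192 190 190 188 190 188 191
  188 193 192 189]
 [190 188 189 189 188 188 181 128  68 120 174 191 187 189 190 190 193 193
  191 192 192 190]
 [185 186 188 191 189 188 186 167  88  97 163 187 190 189 189 190 189 192
  193 191 191 191]
 [190 191 193 191 189 190 189 180 106  75 157 184 187 189 190 191 190 190
  189 189 194 189]
 [193 191 195 193 190 190 191 182 129  71 124 175 189 188 191 189 188 190
  188 189 189 190]
 [191 193 193 190 189 190 191 189 167  97  99 170 190 190 189 189 188 187
  186 188 189 186]
 [195 194 192 192 189 191 190 188 181 124  95 159 187 188 188 189 187 183
  186 188 191 192]
 [193 193 188 187 188 191 191 192 181 151 131 146 163 181 186 187 188 189
  186 189 191 190]
 [194 191 188 190 190 189 192 188 175 153 140 136 141 164 183 186 185 184
  187 190 190 189]
 [193 191 189 191 189 190 186 188 170 148 141 138 140 166 182 185 186 188
  186 187 190 189]
 [190 189 188 190 189 191 187 189 180 164 148 144 156 178 184 187 185 186
  186 190 191 192]
 [191 192 188 188 186 189 189 189 188 183 174 169 179 185 186 185 185 184
  186 190 191 188]
 [189 185 189 189 188 188 190 186 188 187 187 186 186 186 185 183 181 187
  186 193 188 191]
 [189 188 188 188 184 189 186 187 186 187 189 184 185 179 150 124 134 175
  187 185 190 192]
 [188 189 189 190 188 187 187 188 188 185 180 154 135 114  77  53  75 159
  186 189 189 189]]
```

View pics/c10.png

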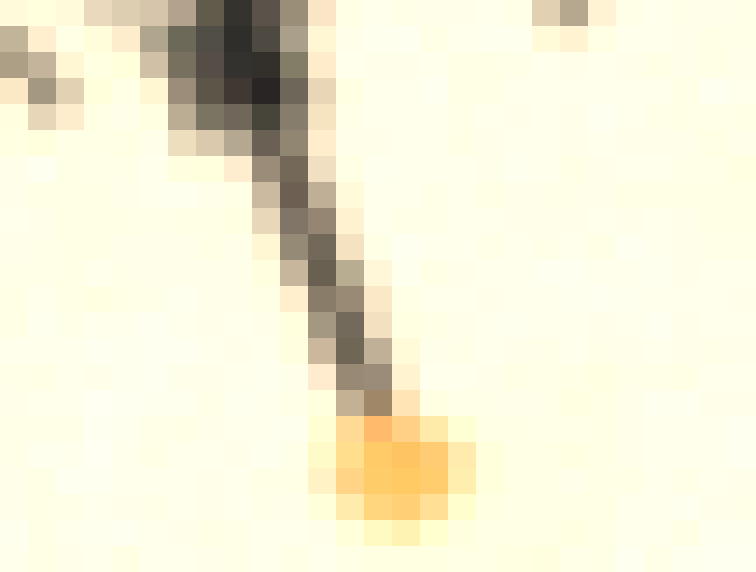

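```bash
cat > rf.py <<'E'
from h import *
from scipy.optimize import least_squares
import pickle
t,s=pickle.load(open('cam.pkl','rb'))
_,o4=pickle.load(open('m.pkl','rb')); o5=robot.get_obs()
SS=6
def bar(ang,r0,r1,w,d):  # polygon in knife coords (y,z rel to dial centre), d: depth toward tip
    a=ang; u=np.array([np.sin(a),np.cos(a)]); v=np.array([np.cos(a),-np.sin(a)])
    return [np.array([d,*(u*r+v*q)]) for r,q in ((r0,-w/2),(r0,w/2),(r1,w/2),(r1,-w/2))]
def setup(o,fn):
    img=cv2.imread(fn).astype(float).mean(2)
    A=Rm(o['ee_rot'])@np.diag([-1,1,-1.]); g=np.array(o['tool_pos'])-Rm(o['ee_rot'])[:,2]*.005
    c=g+A@np.array([.095-.0151,-.010,.0585]); u=proj(s,c); 
    return dict(A=A,c=c,img=img)
F=[setup(o4,'pics/s4.png'),setup(o5,'pics/s5.png')]
C4=np.array([189,135]);C5=np.array([177,150])
for f,C in zip(F,(C4,C5)): f['C']=C; f['x0'],f['y0']=C[0]-24,C[1]-24; f['w']=48; f['h']=30
def render(f,pose,P,ndl,mk):
    # pose: dx(3, m), rot(3)
    Rk=f['A']@R.from_rotvec(pose[3:]).as_matrix(); c=f['c']+pose[:3]
    lr0,lr1,lw,sr0,sr1,sw,nw,dn,dm,cl,cn,cm=P
    K=np.array(s['intrinsics'],float); W,H=f['w']*SS,f['h']*SS
    im=np.full((H,W),190.,np.float32)
    def poly(b,val):
        px=np.array([proj(s,c+Rk@q) for q in b]); px=(px-[f['x0'],f['y0']]+.5)*SS-.5
        cv2.fillPoly(im,[np.round(px*256).astype(np.int32)],float(val),lineType=cv2.LINE_8,shift=8)
    for a in range(-70,71,10):
        if abs(a)>60: continue
        t_=np.radians(a)
        if a%30==0: poly(bar(t_,lr0,lr1,lw,0),cl)
        else: poly(bar(t_,sr0,sr1,sw,0),cl)
    poly(bar(mk,.004,.026,.0022,dm),cm); poly(bar(mk,.025,.034,.009,dm),cm)
    poly(bar(ndl,.004,.0385,nw,dn),cn)
    im=cv2.GaussianBlur(im,(0,0),P2*SS)
    return cv2.resize(im,(f['w'],f['h']),interpolation=cv2.INTER_AREA)
P2=.45
E
cat > rf2.py <<'E'
from rf import *
sc=np.array([.001]*3+[.01]*3)
P0=np.array([.033,.041,.0018,.037,.041,.0012,.0022,.003,.0015,30,30,60.]); Ps=np.array([1e-3]*6+[3e-4,1e-3,1e-3,20,20,20])
masks=[]
for f in F:
    yy,xx=np.mgrid[f['y0']:f['y0']+f['h'],f['x0']:f['x0']+f['w']]
    pc=proj(s,f['c']); f['pc']=pc; f['T']=f['img'][f['y0']:f['y0']+f['h'],f['x0']:f['x0']+f['w']]
    print('pred centre',pc,f['C'])
def unpack(z): return z[:6]*sc,z[6:12]*sc,P0+z[12:24]*Ps,z[24:26]*.01,z[26]*.01+.35
def res(z,full=False):
    a,b,P,n,m=unpack(z); out=[];ims=[]
    for f,p,nd in zip(F,(a,b),(n[0],.371+n[1])):
        I=render(f,p,P,nd,m); ims.append(I)
        K=f['A']@R.from_rotvec(p[3:]).as_matrix()
        cc=proj(s,f['c']+p[:3]); 
        yy,xx=np.mgrid[f['y0']:f['y0']+f['h'],f['x0']:f['x0']+f['w']]
        rr=np.hypot(xx-f['C'][0],yy-f['C'][1]-0)
        M=f['M']
        out.append(((I-f['T'])*M).ravel()/20)
    if full: return ims
    return np.concatenate(out+[z*.03, (z[:12])*.1])
for f in F:
    # mask: inside dial (project radius .0415), outside hub .0045
    pts=np.array([proj(s,f['c']+f['A']@np.array([0,.042*np.sin(q),.042*np.cos(q)])) for q in np.linspace(0,6.28,60)])+(f['C']-f['pc'])
    M=np.zeros((f['h'],f['w']),np.uint8); cv2.fillPoly(M,[np.round(pts-[f['x0'],f['y0']]).astype(np.int32)],1)
    hub=(f['C']-[f['x0'],f['y0']]); cv2.circle(M,(int(hub[0]),int(hub[1])+2),4,0,-1); M[hub[1]+1:]=0
    f['M']=M.astype(float)
z=np.zeros(27)
for i,f in enumerate(F):
    # init shift: move pose so that centre matches dial_mid pixel
    e,d=ray(s,[f['C'][0]+.3,f['C'][1]+.3]); dist_=np.dot(f['c']-e,d); z[6*i:6*i+3]=(e+d*dist_-f['c'])/.001
print(z[:3],z[6:9])
best=None
for step in (.3,.1,.05):
    r=least_squares(res,z,diff_step=None,jac='2-point',x_scale=1,method='trf',max_nfev=25) if 0 else None
    def jac(z):
        r0=res(z); J=np.zeros((len(r0),len(z)))
        for i in range(len(z)):
            h=step*(3 if i<3 or 6<=i<9 else 1); zz=z.copy(); zz[i]+=h; z2=z.copy(); z2[i]-=h; J[:,i]=(res(zz)-res(z2))/(2*h)
        return J
    r=least_squares(res,z,jac=jac,max_nfev=25); z=r.x; print(step,r.cost)
a,b,P,n,m=unpack(z); print('pose',a.round(4),b.round(4)); print('P',P.round(4)); print('needle',n[0],.371+n[1],'marker',m)
J=r.jac; cov=np.linalg.inv(J.T@J); print('sd',np.sqrt(np.diag(cov))[24:]*.01)
ims=res(z,True)
o=np.vstack([np.hstack([f['T'],I,np.abs(f['T']-I)*f['M']]) for f,I in zip(F,ims)])
cv2.imwrite('pics/rf1.png',cv2.resize(np.clip(o,0,255).astype(np.uint8),None,fx=5.5,fy=5.5,interpolation=cv2.INTER_NEAREST))
E
python3 rf2.py
```

```text
pred centre [187.06531153 136.70359146] [189 135]
pred centre [177.07510421 149.76243334] [177 150]
[0.58202279 4.47429443 1.28290188] [ 0.72916605 -0.09994706 -0.71521575]
0.3 492.07308445043935
0.1 492.07101691992807
0.05 289.11635164580656
pose [ 0.0087 -0.0029  0.0063 -0.0147 -0.0137  0.    ] [-0.0035  0.0033 -0.0076  0.0133 -0.0283 -0.0007]
P [3.110000e-02 4.010000e-02 2.900000e-03 3.490000e-02 3.990000e-02
 1.800000e-03 2.300000e-03 3.100000e-03 1.100000e-03 1.082747e+02
 5.086680e+01 6.914210e+01]
needle -0.00016532693459908644 0.37296820019541466 marker 0.3511165721767383
sd [0.27401454 0.33333333 0.00164042]
```

View pics/rf1.png

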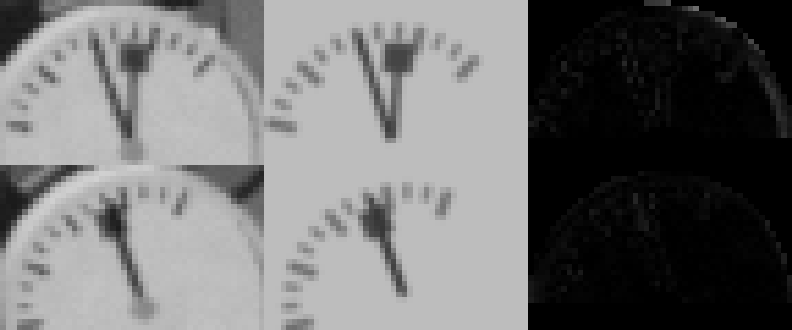

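Run:
```python
from h import *
plan([.5202,.2545,.2],toolR(-.166),22)
```

```text
0 [0.35 0.67 0.51] [0.19 0.24 0.03]
1 [0.34 0.67 0.51] [0.19 0.24 0.03]
2 [0.33 0.68 0.5 ] [0.19 0.24 0.03]
3 [0.32 0.69 0.5 ] [0.19 0.24 0.03]
4 [0.31 0.7  0.49] [0.19 0.24 0.04]
5 [0.31 0.7  0.49] [0.19 0.24 0.03]
6 [0.3  0.71 0.48] [0.19 0.24 0.04]
7 [0.29 0.72 0.48] [0.19 0.24 0.03]
8 [0.28 0.72 0.47] [0.19 0.24 0.04]
9 [0.28 0.73 0.46] [0.19 0.24 0.03]
10 [0.27 0.74 0.46] [0.18 0.24 0.03]
11 [0.26 0.74 0.45] [0.19 0.24 0.04]
12 [0.25 0.75 0.45] [0.18 0.24 0.03]
13 [0.25 0.76 0.44] [0.19 0.24 0.04]
14 [0.24 0.76 0.43] [0.18 0.24 0.03]
15 [0.23 0.77 0.42] [0.19 0.24 0.04]
16 [0.23 0.78 0.42] [0.18 0.25 0.03]
17 [0.22 0.78 0.41] [0.19 0.24 0.04]
18 [0.21 0.79 0.4 ] [0.18 0.25 0.03]
19 [0.21 0.79 0.39] [0.19 0.24 0.04]
20 [0.2  0.8  0.38] [0.18 0.25 0.03]
21 [0.2  0.8  0.37] [0.19 0.24 0.04]
end [0.5203 0.2544 0.2001] [-3.1414e+00  2.0000e-04  2.9753e+00]
```

```bash
python3 -m inch '[{"grip":0,"dx":0.35,"dy":0.67,"dz":0.5,"rx":0.2,"ry":0.25,"rz":0.03},{"grip":0,"dx":0.34,"dy":0.67,"dz":0.5,"rx":0.2,"ry":0.25,"rz":0.03},{"grip":0,"dx":0.33,"dy":0.68,"dz":0.5,"rx":0.2,"ry":0.25,"rz":0.03},{"grip":0,"dx":0.32,"dy":0.7,"dz":0.5,"rx":0.2,"ry":0.25,"rz":0.03},{"grip":0,"dx":0.31,"dy":0.7,"dz":0.5,"rx":0.2,"ry":0.25,"rz":0.03},{"grip":0,"dx":0.31,"dy":0.7,"dz":0.5,"rx":0.2,"ry":0.25,"rz":0.03},{"grip":0,"dx":0.3,"dy":0.7,"dz":0.48,"rx":0.2,"ry":0.25,"rz":0.03},{"grip":0,"dx":0.29,"dy":0.72,"dz":0.48,"rx":0.2,"ry":0.25,"rz":0.03},{"grip":0,"dx":0.28,"dy":0.72,"dz":0.47,"rx":0.2,"ry":0.25,"rz":0.03},{"grip":0,"dx":0.28,"dy":0.73,"dz":0.46,"rx":0.2,"ry":0.25,"rz":0.03},{"grip":0,"dx":0.27,"dy":0.74,"dz":0.46,"rx":0.2,"ry":0.25,"rz":0.03},{"grip":0,"dx":0.26,"dy":0.74,"dz":0.45,"rx":0.2,"ry":0.25,"rz":0.03}]'
python3 - <<'E'
from h import *
plan([.5202,.2545,.2],toolR(-.166),11)
E
```

```text
time: 14.08
tool_pos: [0.5326, 0.0535, 0.2871]
ee_rot: [2.995, 0.198, 2.989]
wrist_force: [0.6, 0.9, -2.9]
width: 0.0278
0 [0.21 0.67 0.38] [0.15 0.2  0.03]
1 [0.21 0.67 0.38] [0.15 0.2  0.03]
2 [0.21 0.68 0.37] [0.15 0.21 0.03]
3 [0.2  0.68 0.37] [0.16 0.2  0.03]
4 [0.2  0.68 0.36] [0.15 0.21 0.03]
5 [0.19 0.69 0.35] [0.16 0.2  0.03]
6 [0.19 0.69 0.35] [0.15 0.21 0.03]
7 [0.18 0.7  0.34] [0.16 0.2  0.03]
8 [0.18 0.7  0.34] [0.15 0.21 0.03]
9 [0.17 0.7  0.33] [0.16 0.2  0.03]
10 [0.16 0.71 0.32] [0.15 0.21 0.02]
end [0.5203 0.2544 0.2001] [ 3.1412e+00 -2.0000e-04  2.9759e+00]
```

```bash
python3 -m inch '[{"grip":0,"dx":0.21,"dy":0.7,"dz":0.4,"rx":0.17,"ry":0.23,"rz":0.03},{"grip":0,"dx":0.21,"dy":0.7,"dz":0.4,"rx":0.17,"ry":0.23,"rz":0.03},{"grip":0,"dx":0.21,"dy":0.7,"dz":0.4,"rx":0.17,"ry":0.23,"rz":0.03},{"grip":0,"dx":0.2,"dy":0.7,"dz":0.4,"rx":0.17,"ry":0.23,"rz":0.03},{"grip":0,"dx":0.2,"dy":0.7,"dz":0.4,"rx":0.17,"ry":0.23,"rz":0.03},{"grip":0,"dx":0.19,"dy":0.7,"dz":0.4,"rx":0.17,"ry":0.22,"rz":0.03},{"grip":0,"dx":0.19,"dy":0.7,"dz":0.4,"rx":0.17,"ry":0.2,"rz":0.03},{"grip":0,"dx":0.18,"dy":0.7,"dz":0.4,"rx":0.15,"ry":0.2,"rz":0.03},{"grip":0,"dx":0.18,"dy":0.7,"dz":0.4,"rx":0.15,"ry":0.2,"rz":0.03},{"grip":0,"dx":0.15,"dy":0.6,"dz":0.3,"rx":0.1,"ry":0.15,"rz":0.02}]'
python3 - <<'E'
from h import *
plan([.5202,.2545,.12],toolR(-.166),6)
E
```

```text
time: 15.32
tool_pos: [0.521, 0.2492, 0.197]
ee_rot: [3.124, 0.003, 2.981]
wrist_force: [0.8, 0.6, -2.4]
width: 0.028
0 [0.01 0.02 0.51] [0.03 0.01 0.01]
1 [0.01 0.03 0.51] [0.04 0.01 0.01]
2 [0.01 0.03 0.52] [0.03 0.   0.01]
3 [0.01 0.03 0.51] [0.04 0.01 0.01]
4 [0.02 0.03 0.52] [0.03 0.   0.01]
5 [0.01 0.03 0.51] [0.04 0.01 0.01]
end [0.5202 0.2545 0.12  ] [-3.1412e+00 -2.0000e-04  2.9758e+00]
```

```bash
python3 -m inch '[{"grip":0,"dx":0.01,"dy":0,"dz":0.5,"rx":0.03,"ry":0,"rz":0.01},{"grip":0,"dx":0.01,"dy":0.02,"dz":0.7,"rx":0.03,"ry":0,"rz":0.01},{"grip":0,"dx":0.01,"dy":0.02,"dz":0.7,"rx":0.03,"ry":0,"rz":0.01},{"grip":0,"dx":0.01,"dy":0.02,"dz":0.7,"rx":0.03,"ry":0,"rz":0.01},{"grip":0,"dx":0.01,"dy":0.02,"dz":0.7,"rx":0.03,"ry":0,"rz":0.01},{"grip":0,"dx":0.01,"dy":0.02,"dz":0.6,"rx":0.02,"ry":0,"rz":0.01},{"grip":0,"dx":0.01,"dy":0.02,"dz":0.3,"rx":0.02,"ry":0,"rz":0},{"grip":0,"dx":0,"dy":0,"dz":0,"rx":0,"ry":0,"rz":0}]'
python3 - <<'E'
from h import *
import pickle
a=cams.snapshot('top'); save(a,'t6'); b=cams.snapshot('scene'); save(b,'s6'); o=robot.get_obs(); pickle.dump((a,b,o),open('hov.pkl','wb'))
for p in (a,b):
    print([(np.round(x['pixel'],1).tolist(),round(x['score'],2)) for x in spotter.place_of(p,'edge_mid')[:2]])
f=lambda im:cv2.cvtColor(im,cv2.COLOR_RGB2BGR)
cv2.imwrite('pics/c11.png',cv2.resize(f(a['frame'])[145:260,165:265],None,fx=5,fy=5,interpolation=cv2.INTER_CUBIC))
cv2.imwrite('pics/c12.png',cv2.resize(f(b['frame'])[135:235,285:395],None,fx=6,fy=6,interpolation=cv2.INTER_CUBIC))
plan([.5202,.2545,.0417],toolR(-.166),4); print(o['ee_rot'],o['time'])
E
```

```text
time: 16.32
tool_pos: [0.5193, 0.2525, 0.0828]
ee_rot: [-3.141, 0.0, 2.975]
wrist_force: [-0.6, 0.9, -2.3]
width: 0.0275
[([218.3, 173.8], 0.84), ([335.7, 169.0], 0.24)]
[([351.2, 197.4], 0.61)]
0 [0.   0.02 0.43] [ 0.    0.01 -0.  ]
1 [0.01 0.01 0.43] [ 0.    0.01 -0.  ]
2 [0.   0.02 0.43] [ 0.    0.01 -0.01]
3 [0.01 0.01 0.43] [ 0.01  0.01 -0.  ]
end [0.5201 0.2544 0.0416] [-3.1413e+00 -3.0000e-04  2.9754e+00]
[-3.14149351e+00  2.20776595e-03  2.97454061e+00] 16.425
```

View pics/c11.png

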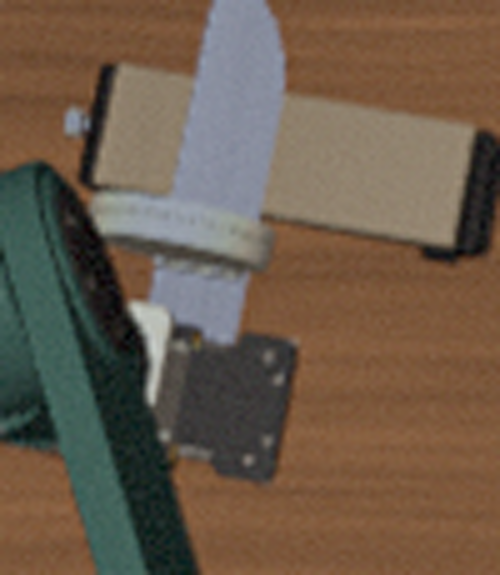

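View pics/c12.png

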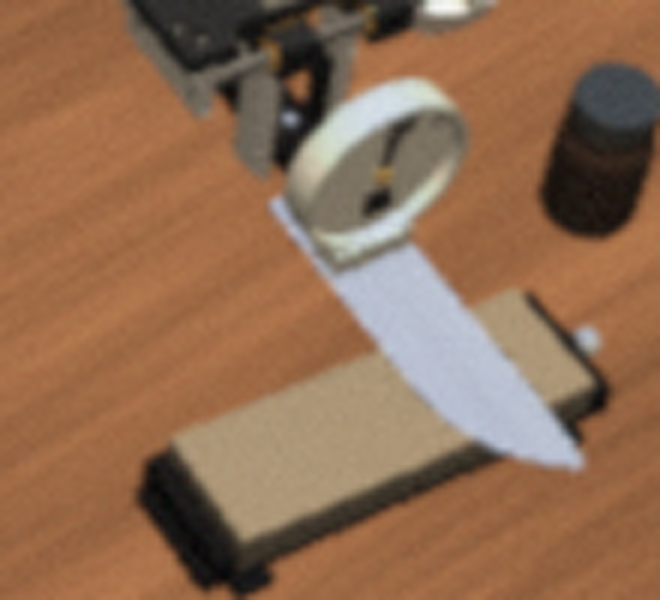

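Run:
```python
from kfit import *
import pickle
a,b,o=pickle.load(open('hov.pkl','rb'))
f=cv2.cvtColor(a['frame'],cv2.COLOR_RGB2BGR)
cv2.imwrite('pics/c13.png',cv2.resize(f[130:220,185:235],None,fx=8,fy=6.6,interpolation=cv2.INTER_CUBIC))
q=[.0151,0,0,-.0005]
for n,k in [('tip',(.252,.014,0)),('heel',(.05,-.034,0)),('spine .2',(.2,.014,0)),('spine .12',(.12,.014,0)),('edge.12',(.12,-.034,0)),('edgemid',(.16,-.034,0))]:
    X=kp(o,q,k); pa=proj(a,X); pb=proj(b,X); print(n,X.round(4),'top',pa.round(1),'c11',((pa-[165,145])*5+2).round(0),'scene',pb.round(1),'c12',((pb-[285,135])*6+2.5).round(0))
```

```text
tip [0.7559 0.2271 0.089 ] top [208.8 135.5] c11 [221. -46.] scene [383.1 211.2] c12 [591. 460.]
heel [0.5487 0.2134 0.0885] top [211.6 212.8] c11 [235. 341.] scene [328.8 168.1] c12 [265. 201.]
spine .2 [0.7046 0.2358 0.0889] top [204.9 154.3] c11 [202.  48.] scene [372.  197.9] c12 [524. 380.]
spine .12 [0.6257 0.2491 0.0887] top [198.9 183.6] c11 [172. 195.] scene [355.8 178.4] c12 [427. 263.]
edge.12 [0.6177 0.2017 0.0887] top [216.8 186.7] c11 [261. 211.] scene [341.8 184.4] c12 [344. 299.]
edgemid [0.6572 0.1951 0.0888] top [219.7 172. ] c11 [276. 137.] scene [349.6 194.2] c12 [390. 358.]
```

View pics/c13.png

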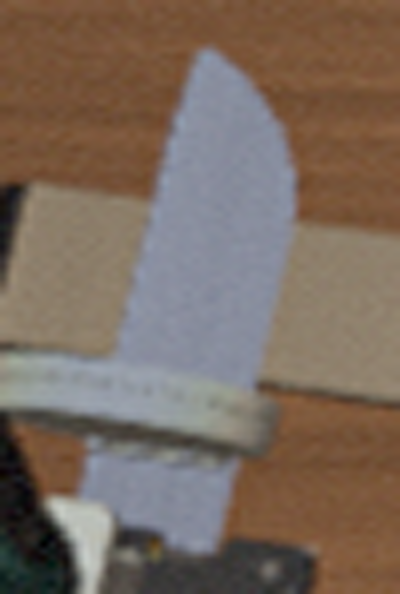

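```bash
python3 -m inch '[{"grip":0,"dx":0.02,"dy":0.03,"dz":0.4,"rx":0,"ry":0,"rz":0},{"grip":0,"dx":0.01,"dy":0.03,"dz":0.4,"rx":0,"ry":0,"rz":0},{"grip":0,"dx":0,"dy":0.03,"dz":0.3,"rx":0,"ry":0,"rz":0},{"grip":0,"dx":0,"dy":0.02,"dz":0.2,"rx":0,"ry":0,"rz":0},{"grip":0,"dx":0,"dy":0,"dz":0.1,"rx":0,"ry":0,"rz":0},{"grip":0,"dx":0,"dy":0,"dz":0,"rx":0,"ry":0,"rz":0}]'
python3 - <<'E'
from h import *
plan([.5202,.255,.0417],toolR(-.166),1)
E
```

```text
time: 17.27
tool_pos: [0.5204, 0.256, 0.0477]
ee_rot: [3.141, 0.004, 2.975]
wrist_force: [0.1, 0.6, -2.0]
width: 0.0278
0 [ 0.   -0.04  0.24] [ 0.01  0.05 -0.01]
end [0.5203 0.255  0.0417] [ 3.1414e+00 -2.0000e-04  2.9755e+00]
```

```bash
python3 -m inch '[{"grip":0,"dx":0,"dy":-0.03,"dz":0.1,"rx":0,"ry":0.03,"rz":0},{"grip":0,"dx":0,"dy":0,"dz":0.05,"rx":0,"ry":0,"rz":0},{"grip":0,"dx":0,"dy":0,"dz":0,"rx":0,"ry":0,"rz":0}]'; python3 -m inch '[{"grip":0,"dx":0,"dy":0,"dz":0.04,"rx":0,"ry":0,"rz":0},{"grip":0,"dx":0,"dy":0,"dz":0,"rx":0,"ry":0,"rz":0}]'
```

```text
time: 17.65
tool_pos: [0.5208, 0.2553, 0.0443]
ee_rot: [3.14, 0.003, 2.975]
wrist_force: [0.3, 0.1, -2.3]
width: 0.0278
time: 17.9
tool_pos: [0.521, 0.2554, 0.0436]
ee_rot: [3.14, 0.003, 2.974]
wrist_force: [-0.1, 0.5, -2.3]
width: 0.028
```

```bash
python3 -m inch '[{"grip":0,"dx":0.02,"dy":0,"dz":0.05,"rx":0,"ry":0.03,"rz":0}]'; python3 -m inch '[{"grip":0,"dx":0.02,"dy":0,"dz":0.05,"rx":0,"ry":0.03,"rz":0}]'
python3 - <<'E'
from h import *
o=robot.get_obs();print(o['tool_pos'],o['ee_rot'],o['wrist_force'],o['wrist_torque'])
E
```

```text
time: 18.02
tool_pos: [0.5207, 0.2555, 0.0425]
ee_rot: [3.139, 0.001, 2.974]
wrist_force: [-0.0, -0.1, -2.0]
width: 0.0277
time: 18.15
tool_pos: [0.5207, 0.2557, 0.0419]
ee_rot: [3.139, -0.0, 2.974]
wrist_force: [-2.2, -0.5, 1.6]
width: 0.0274
[0.52074818 0.25570335 0.04187737] [ 3.13886583e+00 -4.10919031e-04  2.97443000e+00] [-2.2187711  -0.48008094  1.61430111] [-0.01141662 -0.05801881 -0.11002233]
```

```bash
python3 -m inch '[{"grip":0,"dx":0,"dy":-0.02,"dz":0,"rx":0,"ry":0,"rz":0},{"grip":0,"dx":0,"dy":0,"dz":0,"rx":0,"ry":0,"rz":0},{"grip":0,"dx":0,"dy":0,"dz":0,"rx":0,"ry":0,"rz":0}]'
python3 - <<'E'
from kfit import *
import pickle
a=cams.snapshot('top'); save(a,'t7'); b=cams.snapshot('scene'); save(b,'s7'); o=robot.get_obs(); pickle.dump((a,b,o),open('flat.pkl','wb'))
f=lambda im:cv2.cvtColor(im,cv2.COLOR_RGB2BGR)
cv2.imwrite('pics/c14.png',cv2.resize(f(a['frame'])[130:220,170:250],None,fx=8,fy=6.6,interpolation=cv2.INTER_CUBIC))
cv2.imwrite('pics/c15.png',cv2.resize(f(b['frame'])[140:235,300:395],None,fx=6.3,fy=6.3,interpolation=cv2.INTER_CUBIC))
q=[.0151,0,0,-.0005]
for n,k in [('tip',(.252,.014,0)),('heel',(.05,-.034,0)),('spine .2',(.2,.014,0)),('spine .12',(.12,.014,0)),('edge.12',(.12,-.034,0)),('edgemid',(.16,-.034,0))]:
    X=kp(o,q,k); pa=proj(a,X); pb=proj(b,X); print(n,X.round(4),'c14',((pa-[170,130]+.5)*[8,6.6]).round(0),'c15',((pb-[300,140]+.5)*6.3).round(0))
for k in [(.034,.1),(.034,-.1),(-.034,-.1),(-.034,.1)]:
    c,n=np.cos(-.166),np.sin(-.166); X=[.6575+c*k[0]-n*k[1],.197+n*k[0]+c*k[1],.048]
    print('stone c14',((proj(a,X)-[170,130]+.5)*[8,6.6]).round(0),'c15',((proj(b,X)-[300,140]+.5)*6.3).round(0))
print(o['tool_pos'],o['ee_rot'],o['wrist_force'],o['time'])
E
```

```text
time: 18.52
tool_pos: [0.5208, 0.2555, 0.0424]
ee_rot: [3.138, 0.0, 2.975]
wrist_force: [0.2, 0.9, -0.8]
width: 0.0278
tip [0.7567 0.2299 0.047 ] c14 [330.  68.] c15 [514. 505.]
heel [0.5495 0.2162 0.0468] c14 [352. 559.] c15 [181. 237.]
spine .2 [0.7054 0.2386 0.047 ] c14 [301. 187.] c15 [446. 422.]
spine .12 [0.6265 0.2519 0.047 ] c14 [255. 373.] c15 [347. 301.]
edge.12 [0.6186 0.2045 0.0468] c14 [392. 393.] c15 [261. 339.]
edgemid [0.658  0.1979 0.0468] c14 [415. 299.] c15 [309. 399.]
stone c14 [152. 181.] c15 [529. 370.]
stone c14 [722. 262.] c15 [160. 537.]
stone c14 [685. 421.] c15 [ 81. 427.]
stone c14 [112. 339.] c15 [444. 269.]
[0.52077681 0.25549216 0.04241807] [3.13818337e+00 4.74155798e-05 2.97470864e+00] [-1.20294642  0.23337301 -0.8534325 ] 18.625
```

View pics/c14.png

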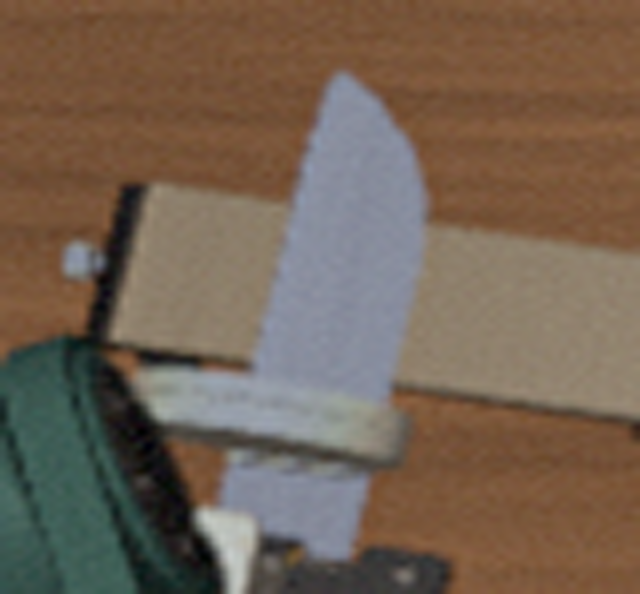

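View pics/c15.png

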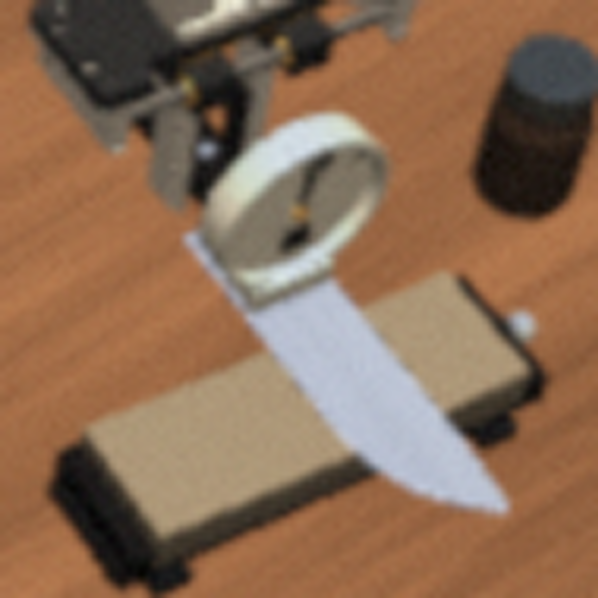

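Run:
```python
from kfit import *
import pickle
a,b,o=pickle.load(open('flat.pkl','rb'))
im=a['frame'].astype(float); bl=im[:,:,2]-im[:,:,0] # blue-red
q=[.0151,0,0,-.0005]
def edge(row,c0,sgn):
    # crossing of half level near c0 along row
    cs=np.arange(int(c0)-7,int(c0)+8); v=bl[row,cs]; lo,hi=v.min(),v.max(); h=(lo+hi)/2
    x=[]
    for i in range(len(cs)-1):
        if (v[i]-h)*(v[i+1]-h)<0 and (v[i+1]-v[i])*sgn>0: x.append(cs[i]+(h-v[i])/(v[i+1]-v[i]))
    return min(x,key=lambda t:abs(t-c0)) if x else None
S=[];E=[]
for row in range(150,184):
    L=[];
    for nm,y,sg,lst in (('s',.014,1,S),('e',-.034,-1,E)):
        # knife x on this row
        xs=np.linspace(.05,.24,80); P=np.array([proj(a,kp(o,q,(x,y,.00125))) for x in xs]); i=np.argmin(abs(P[:,1]-row))
        if xs[i]>(.22 if nm=='s' else .172) or xs[i]<.115: continue
        e=edge(row,P[i,0],sg)
        if e is not None: X=onz(a,(e,row),.0475); lst.append((*X[:2],e-P[i,0]))
for l in (S,E):
    l=np.array(l); l=l[abs(l[:,2]-np.median(l[:,2]))<1.5]
    c=np.polyfit(l[:,0],l[:,1],1); print(len(l),'psi',np.arctan(c[0]),'y at x=.657',np.polyval(c,.657),'offs',l[:,2].round(1))
# stone edges from clean initial top image
t,_=pickle.load(open('cam.pkl','rb')); g=t['frame'].astype(float); g=g[:,:,0]-g[:,:,2]
for nm,xk in (('far',.034),('near',-.034)):
    pts=[]
    for yk in np.linspace(-.085,.085,50):
        c,n=np.cos(-.166),np.sin(-.166); zc=.045+.003*(yk/.1)**2
        pr=[]
        for d in np.linspace(-.012,.012,49):
            X=[.6575+c*(xk+d)-n*yk,.197+n*(xk+d)+c*yk,zc]; u=proj(t,X); pr.append(cv2.getRectSubPix(g.astype(np.float32),(1,1),(float(u[0]),float(u[1])))[0,0])
        pr=np.array(pr); gr=np.abs(np.diff(cv2.GaussianBlur(pr.reshape(1,-1).astype(np.float32),(9,1),2)[0])); k=np.argmax(gr); pts.append((yk,np.linspace(-.012,.012,49)[k]+.00025))
    pts=np.array(pts); m=abs(pts[:,1]-np.median(pts[:,1]))<.002; c=np.polyfit(pts[m,0],pts[m,1],1); print(nm,m.sum(),'offset mm',c[1]*1e3,'yaw corr',-c[0])
```

```text
33 psi -0.1644717033570456 y at x=.657 0.24806821516872674 offs [-0.4 -0.4 -0.5 -0.6 -0.7 -0.5 -0.5 -0.5 -0.6 -0.5 -0.2 -0.3 -0.4 -0.4
 -0.4 -0.3 -0.3 -0.4 -0.3 -0.4 -0.3 -0.4 -0.4 -0.3 -0.3 -0.4 -0.6 -0.6
 -0.5 -0.4 -0.4 -0.5 -0.6]
13 psi -0.17306427805680588 y at x=.657 0.19859234813755133 offs [-0.  -0.3 -0.2 -0.2  0.1 -0.1 -0.3 -0.2 -0.2 -0.1 -0.1 -0.2 -0.2]
far 49 offset mm -0.3246880800164985 yaw corr -0.004359194739970643
near 44 offset mm -4.296934460887949 yaw corr -0.006337520208929251
```

Run:
```python
from h import *
plan([.5204,.2533,.0552],toolR(-.168,.351,0),8)
```

```text
0 [ 0.   -0.01 -0.06] [-0.5 -0.   0. ]
1 [ 0.   -0.01 -0.06] [-0.5 -0.   0. ]
2 [ 0.   -0.01 -0.07] [-0.5 -0.   0. ]
3 [ 0.   -0.   -0.07] [-0.5 -0.   0. ]
4 [ 0.    0.   -0.06] [-0.5 -0.   0. ]
5 [ 0.    0.   -0.07] [-0.49 -0.    0.  ]
6 [ 0.    0.01 -0.06] [-0.5  -0.    0.01]
7 [ 0.    0.01 -0.07] [-0.49 -0.    0.  ]
end [0.5204 0.2532 0.0553] [ 2.7909e+00 -2.0000e-04  2.9739e+00]
```

```bash
python3 -m inch '[{"grip":0,"dx":0,"dy":-0.01,"dz":-0.08,"rx":-0.4,"ry":0,"rz":0},{"grip":0,"dx":0,"dy":-0.01,"dz":-0.07,"rx":-0.5,"ry":0,"rz":0},{"grip":0,"dx":0,"dy":-0.01,"dz":-0.07,"rx":-0.5,"ry":0,"rz":0},{"grip":0,"dx":0,"dy":0,"dz":-0.07,"rx":-0.5,"ry":0,"rz":0}]'
python3 - <<'E'
from h import *
plan([.5204,.2533,.0552],toolR(-.168,.351,0),4)
E
```

```text
time: 19.12
tool_pos: [0.5198, 0.2542, 0.0487]
ee_rot: [2.965, -0.002, 2.976]
wrist_force: [0.0, 0.1, -1.7]
width: 0.0277
0 [-0.01  0.   -0.07] [-0.5  -0.01  0.01]
1 [-0.01  0.01 -0.06] [-0.5 -0.   0. ]
2 [-0.01  0.01 -0.06] [-0.5  -0.01  0.01]
3 [-0.    0.01 -0.07] [-0.5 -0.   0. ]
end [0.5204 0.2532 0.0552] [ 2.7904e+00 -3.0000e-04  2.9738e+00]
```

```bash
python3 -m inch '[{"grip":0,"dx":-0.01,"dy":0,"dz":-0.07,"rx":-0.5,"ry":-0.01,"rz":0},{"grip":0,"dx":-0.01,"dy":0.01,"dz":-0.06,"rx":-0.5,"ry":-0.01,"rz":0},{"grip":0,"dx":-0.01,"dy":0.01,"dz":-0.06,"rx":-0.5,"ry":0,"rz":0},{"grip":0,"dx":0,"dy":0.01,"dz":-0.05,"rx":-0.4,"ry":0,"rz":0}]'
python3 - <<'E'
from h import *
plan([.5204,.2533,.0540],toolR(-.168,.351,0),2); print(robot.get_obs()['wrist_force'])
E
```

```text
time: 19.62
tool_pos: [0.5194, 0.2512, 0.0542]
ee_rot: [2.792, -0.001, 2.974]
wrist_force: [-0.1, 0.0, -2.0]
width: 0.0278
0 [-0.01  0.04  0.02] [-0.01 -0.   -0.  ]
1 [-0.02  0.04  0.02] [-0.01 -0.01 -0.  ]
end [0.5205 0.2532 0.0539] [2.7904e+00 3.0000e-04 2.9734e+00]
[-0.14488163  0.04163658 -1.99880559]
```

```bash
python3 -m inch '[{"grip":0,"dx":-0.03,"dy":0.06,"dz":0,"rx":0,"ry":0,"rz":0},{"grip":0,"dx":0,"dy":0,"dz":0,"rx":0,"ry":0,"rz":0},{"grip":0,"dx":0,"dy":0,"dz":0,"rx":0,"ry":0,"rz":0}]'
python3 - <<'E'
from h import *
plan([.5204,.2533,.0540],toolR(-.168,.351,0),1); print(robot.get_obs()['wrist_force'])
E
```

```text
time: 20.0
tool_pos: [0.5201, 0.2512, 0.0543]
ee_rot: [2.793, -0.001, 2.972]
wrist_force: [-0.5, -1.4, -1.6]
width: 0.0277
0 [0.   0.08 0.04] [-0.03 -0.   -0.02]
end [0.5205 0.2534 0.054 ] [ 2.7906e+00 -4.0000e-04  2.9736e+00]
[-0.49002686 -1.41659557 -1.57737762]
```

Run:
```python
from kfit import *
import pickle
a=cams.snapshot('top'); save(a,'t8'); b=cams.snapshot('scene'); save(b,'s8'); o=robot.get_obs(); pickle.dump((a,b,o),open('fin.pkl','wb'))
f=lambda im:cv2.cvtColor(im,cv2.COLOR_RGB2BGR)
cv2.imwrite('pics/c16.png',cv2.resize(f(a['frame'])[130:220,170:250],None,fx=8,fy=6.6,interpolation=cv2.INTER_CUBIC))
cv2.imwrite('pics/c17.png',cv2.resize(f(b['frame'])[140:235,300:395],None,fx=6.3,fy=6.3,interpolation=cv2.INTER_CUBIC))
q=[.0151,0,0,-.0005]
print(kp(o,q,(.16,-.034,0)),kp(o,q,(.16,-.034,-.00125)),kp(o,q,(.126,-.034,-.00125)))
print(o['tool_pos'],o['ee_rot'],o['wrist_force'],o['wrist_torque'],o['time'])
```

```text
[0.65721893 0.19384249 0.04674237] [0.65728974 0.19426343 0.04556751] [0.62377725 0.20000027 0.04560303]
[0.52005544 0.25130296 0.05427453] [ 2.79310183e+00 -1.04447791e-03  2.97205067e+00] [-0.6605295  -0.11533648 -2.00725972] [-0.24422665  0.12510645 -0.03360635] 20.1
```

View pics/c16.png

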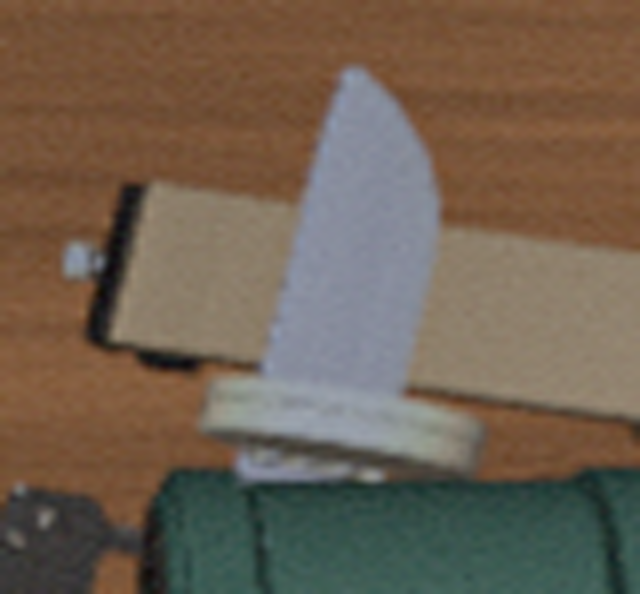

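View pics/c17.png

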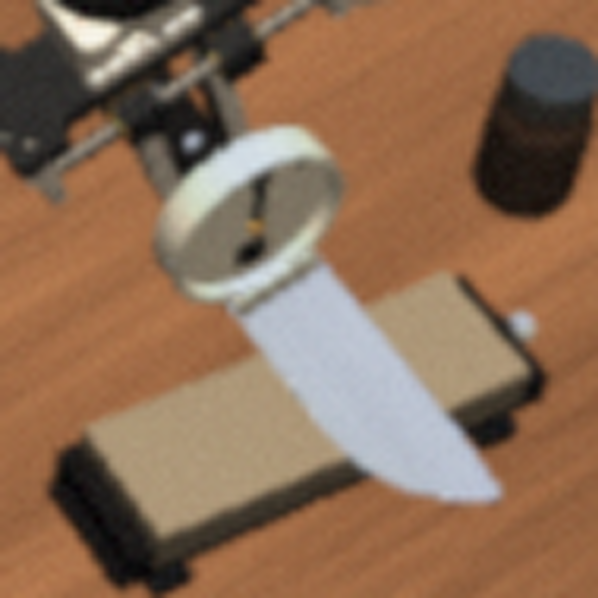

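```bash
python3 -m inch '[{"grip":0,"dx":0,"dy":0.05,"dz":-0.04,"rx":-0.02,"ry":0,"rz":-0.02},{"grip":0,"dx":-0.02,"dy":0.08,"dz":0,"rx":-0.02,"ry":0,"rz":-0.02},{"grip":0,"dx":0,"dy":0,"dz":0,"rx":0,"ry":0,"rz":0}]'
python3 - <<'E'
from kfit import *
o=robot.get_obs(); print(kp(o,[.0151,0,0,-.0005],(.16,-.034,-.00125)))
plan([.5204,.2535,.0540],toolR(-.168,.351,0),1); print(o['wrist_force'])
E
```

```text
time: 20.48
tool_pos: [0.5208, 0.2545, 0.0564]
ee_rot: [2.79, -0.0, 2.976]
wrist_force: [0.0, -0.5, -2.1]
width: 0.0277
[0.65834554 0.19812346 0.04766226]
0 [ 0.01 -0.07  0.07] [ 0.01 -0.01  0.03]
end [0.5204 0.2535 0.0541] [ 2.7904e+00 -2.0000e-04  2.9737e+00]
[ 0.01591706 -0.49412969 -2.08450807]
```

```bash
python3 -m inch '[{"grip":0,"dx":0.01,"dy":-0.05,"dz":0.04,"rx":0,"ry":0,"rz":0.02},{"grip":0,"dx":0,"dy":-0.01,"dz":0.02,"rx":0,"ry":0,"rz":0},{"grip":0,"dx":0,"dy":0,"dz":0,"rx":0,"ry":0,"rz":0}]'
python3 - <<'E'
from kfit import *
o=robot.get_obs(); print(kp(o,[.0151,0,0,-.0005],(.16,-.034,-.00125)))
plan([.5204,.2535,.0540],toolR(-.168,.351,0),1); print(o['wrist_force'])
E
```

```text
time: 20.85
tool_pos: [0.5203, 0.2537, 0.0542]
ee_rot: [2.79, -0.001, 2.975]
wrist_force: [-0.3, -0.6, -2.3]
width: 0.0274
[0.65774158 0.19711395 0.04543983]
0 [-0.   -0.01  0.01] [ 0.01 -0.02  0.01]
end [0.5203 0.2536 0.0539] [2.7904e+00 4.0000e-04 2.9735e+00]
[-0.28857554 -0.56073206 -2.31207511]
```

```bash
python3 -m inch '[{"grip":0,"dx":0,"dy":-0.01,"dz":0.03,"rx":0,"ry":-0.01,"rz":0.01},{"grip":0,"dx":0,"dy":0,"dz":0,"rx":0,"ry":0,"rz":0}]'
python3 - <<'E'
from kfit import *
o=robot.get_obs(); print(kp(o,[.0151,0,0,-.0005],(.16,-.034,-.00125)),o['tool_pos'],o['ee_rot'],o['wrist_force'],o['wrist_torque'])
E
```

```text
time: 21.1
tool_pos: [0.5205, 0.2539, 0.0538]
ee_rot: [2.789, 0.0, 2.974]
wrist_force: [-1.1, 0.7, -2.3]
width: 0.0277
[0.65787348 0.1971312  0.04515358] [0.52052027 0.25389016 0.05381891] [2.78908098e+00 1.60228402e-04 2.97385804e+00] [-1.12988558  0.68666831 -2.29251254] [-0.16678141  0.19702354  0.05624893]
```

```bash
python3 -m inch '[{"grip":0,"dx":0,"dy":-0.01,"dz":0.03,"rx":0,"ry":0,"rz":0},{"grip":0,"dx":0,"dy":0,"dz":0,"rx":0,"ry":0,"rz":0}]'; python3 -m inch '[{"grip":0,"dx":0,"dy":-0.01,"dz":0.03,"rx":0,"ry":0,"rz":0}]'
python3 - <<'E'
from kfit import *
o=robot.get_obs(); print(kp(o,[.0151,0,0,-.0005],(.16,-.034,-.00125)),o['tool_pos'],o['ee_rot'],o['wrist_force'],o['wrist_torque'])
E
```

```text
time: 21.35
tool_pos: [0.5207, 0.254, 0.0535]
ee_rot: [2.789, 0.001, 2.974]
wrist_force: [-1.5, 0.3, -1.4]
width: 0.0277
time: 21.48
tool_pos: [0.5208, 0.2541, 0.053]
ee_rot: [2.788, 0.001, 2.974]
wrist_force: [-0.7, -0.2, 0.3]
width: 0.0278
[0.65815824 0.19738335 0.04439482] [0.52078839 0.25411821 0.05295353] [2.78846877e+00 1.03562743e-03 2.97400449e+00] [-0.73876614 -0.21277599  0.26093373] [-0.19885189  0.11706586  0.01394646]
```

```bash
python3 -m inch '[{"grip":0,"dx":0,"dy":0,"dz":0,"rx":0,"ry":0,"rz":0},{"grip":0,"dx":0,"dy":0,"dz":0,"rx":0,"ry":0,"rz":0},{"grip":0,"dx":0,"dy":0,"dz":0,"rx":0,"ry":0,"rz":0},{"grip":0,"dx":0,"dy":0,"dz":0,"rx":0,"ry":0,"rz":0},{"grip":0,"dx":0,"dy":0,"dz":0,"rx":0,"ry":0,"rz":0},{"grip":0,"dx":0,"dy":0,"dz":0,"rx":0,"ry":0,"rz":0}]'
python3 - <<'E'
from kfit import *
import pickle
F=[]
for i in range(3):
    b=cams.snapshot('scene'); o=robot.get_obs(); F.append(b['frame'].astype(float)); print(o['tool_pos'].round(4),o['ee_rot'].round(4),o['wrist_force'].round(2))
a=cams.snapshot('top'); save(a,'t9'); save(b,'s9'); pickle.dump((a,b,o,np.mean(F,0)),open('fin.pkl','wb'))
print(kp(o,[.0151,0,0,-.0005],(.16,-.034,-.00125)), o['time'])
f=np.mean(F,0).astype(np.uint8)[160:195,322:360]
cv2.imwrite('pics/c18.png',cv2.resize(cv2.cvtColor(f,cv2.COLOR_RGB2BGR),None,fx=16,fy=16,interpolation=cv2.INTER_CUBIC))
f=a['frame'][130:220,170:250]
cv2.imwrite('pics/c19.png',cv2.resize(cv2.cvtColor(f,cv2.COLOR_RGB2BGR),None,fx=8,fy=6.6,interpolation=cv2.INTER_CUBIC))
E
```

```text
time: 22.22
tool_pos: [0.5208, 0.2541, 0.0531]
ee_rot: [2.788, 0.001, 2.974]
wrist_force: [-1.1, -0.6, 0.1]
width: 0.028
[0.5208 0.2541 0.0531] [2.7885e+00 1.1000e-03 2.9740e+00] [-1.55  0.07  0.08]
[0.5208 0.2541 0.0532] [2.7885e+00 1.1000e-03 2.9740e+00] [-2.13 -0.4  -0.16]
[0.5208 0.2541 0.0532] [2.7885e+00 1.2000e-03 2.9740e+00] [-0.72 -0.05 -0.  ]
[0.65818862 0.19734992 0.04464437] 22.375
```

View pics/c18.png

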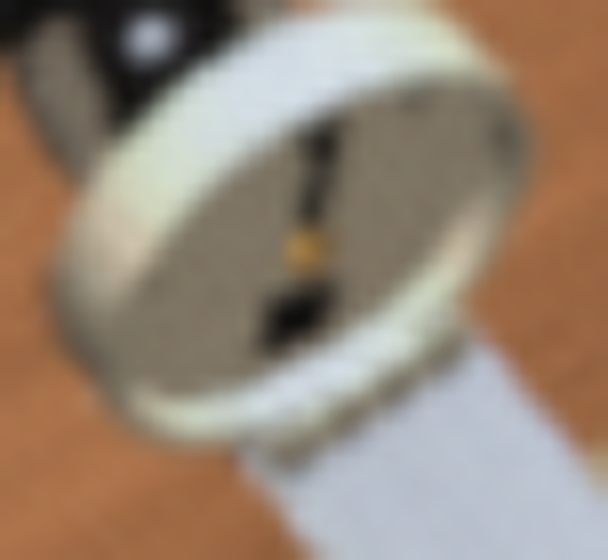

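View pics/c19.png

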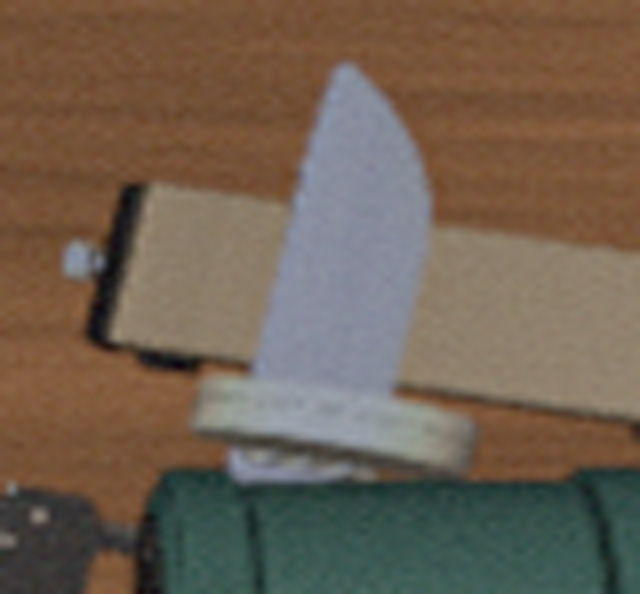

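View pics/s9.png

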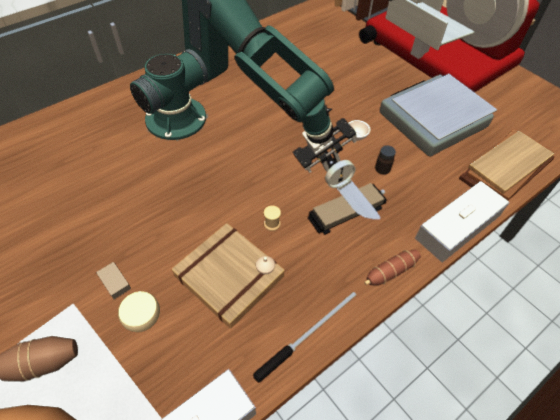

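Run:
```python
from h import *
o=robot.get_obs(); print(o['tool_pos'].round(4),o['ee_rot'].round(4),o['wrist_force'].round(2),o['width'],o['time'])
print(robot.close_job())
```

```text
[0.5208 0.2541 0.0531] [2.7885e+00 1.1000e-03 2.9740e+00] [-0.99 -0.74 -0.08] 0.027960533554759536 22.425
the job is handed in; nothing more can be done
None
```

The knife is on the stone at its set angle, still held by the handle, and the job is handed in at 22.4 s of the 45 s allowed.

I gripped the handle about 15 mm ahead of handle_grip and lifted the knife off the board, gauge side up. I held the gauge towards the scene camera to read the marker, laid the blade flat and square across the stone until it touched, then raised the spine.

Last checks:
- **Angle:** the tool roll is 0.353 rad and the marker reads 0.351 rad from fitting two close pictures. The last scene picture shows the needle lying over the flag.
- **Level and square:** the tool pitch is about 0.001 rad. The blade and stone headings agree to about 0.006 rad in the top picture, taken while the blade lay flat. Rolling it afterwards barely changed the tool's heading.
- **Edge position:** by the robot's pose the middle of the edge is at (0.658, 0.197), and the stone's middle measured (0.6575, 0.197). The two cameras disagree by about 4 mm across the stone and 1.5 mm along it, so that is the uncertainty of the placing.
- **Contact:** the edge presses on the stone with about 2 to 2.5 N, steady over the last second. The most I read at any moment was about 4 N, when the blade first touched flat.
- **Other things:** the last scene picture shows none of the bystanders moved, and the gripper stayed clear of the gauge in every picture I looked at.

**After the raise:** the first raise left the edge about 3 mm off centre along the stone. I lifted it about 2 mm, shifted it and set it down again at the same angle.

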